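# Rinse the used tumblers on the working rinser and shut the water off

## Robot

A 6-joint arm with a two-finger parallel gripper is mounted at the origin on the work surface. World frame = base frame: x ahead of the robot, y to its left, z up, the work surface at z = 0. Lengths are in m, angles in degrees, forces in N, time in s.
With the tool pointing down it reaches from about 0.4 to 0.825 m from the base axis. Payload 7 kg.
Tool frame: the origin (TCP) lies midway between the tips of the shut fingers; the grasp point (between the pads) lies 19 mm behind it; z points along the fingers, y is the line along which they close (so a half turn about z gives the same grasp; the last joint's range is limited). The gripper opens to 88 mm and grips with 3 to 60 N. Pads are 19 mm wide; open, the fingers measure 130 mm over their backs; the gripper's body (78 mm by 193 mm) begins 47 mm behind the grasp point.
Start: joints at [85.663, 20.546, 0.682, 0, -70.136, -16.507], TCP at [0.24, 0.631, 0.227] pointing down, gripper open.
Joint ranges: [-176.03, 176.03], [-82.01, 121.73], [-58.28, 71.71], [-173.87, 95.51], [-174.79, -0.11], [-173.66, 173.66]. Speed limits (degrees/s): [136.94, 136.94, 172.46, 180, 180, 180].

## Interface

Orientations are given as [roll, pitch, yaw] about the fixed x, y, z axes, in that order (R = Rz(yaw) Ry(pitch) Rx(roll)).
In Python, from plant import r, eyes, workorder gives the robot as it stands.
- The arm moves only by the tool step_arm, never from a script. Its argument "plan" is a list of rows, each a list of 5 numbers: the shift along the tool's x, y, z each as a share of 25 cm, from -1 to 1, then the turn about the tool's z as a share of 60 degrees, from -1 to 1, then the finger opening in mm, from 0 to 87.6. In form: [[x, y, z, turn, jaw], ...]. A call has 1 to 12 rows; each row is the pose to reach, as a shift and turn from the pose commanded when the call began, along the tool's axes at that moment; what a row does not reach only later rows make up. A row lasts 1/12 s, in which the tool goes at most 41.7 mm and 7.16 degrees, less where a joint would pass 70% of its speed; a pose out of reach is approached as far as the arm can. A call with a number of a shift or a turn outside -1 to 1 is refused whole. A call with a gripper value outside its range is refused whole. The fingers move at their own pace and stop on an object; "newtons" is the grip in N (left out, the last holds). Time passes only in rows, so rows that repeat a pose let the fingers close. It gives the time, the measured TCP pose, the force, the opening and the grip force at its end, in the units of the state.
- r.get_state(): the state, without advancing time (a new reading comes with each control period).
- eyes.capture(name): name is "scene" or "side" or "wrist"; returns the picture (480x640x3 uint8, red, green, blue); there is no depth.
- eyes.camera_model(name): a dict with "fov_y" (degrees; the focal length in pixels is half the picture's height over the tangent of half this angle, whatever the lens; pixels are square), "cx", "cy" (the principal point, pixels), "world_to_cam" (4x4, takes a point from world to camera coordinates); the wrist camera has in their place "hand_eye" (4x4, takes a point from camera to tool coordinates, whose origin is the TCP and whose axes are the flange's). Camera axes: x right, y up, looking along -z (the intrinsics and any distortion apply to the point x, -y, -z); pixel columns grow to the right and rows downward; lengths in m; the calibration is good to about 2 mm. A picture is of the moment at which its call begins: read the wrist's pose just before it. camera_model takes no time and is no camera call.
- workorder.close_job(): hands the job in; it is judged then, once.
The state is a dict: "time_s": time; "joints": joint angles; "qd": joint speeds; "joint_torque": joint torques, N m; "tcp_pos": TCP position; "eef_rot": TCP orientation; "contact_force": force on the tool from outside, world axes, zero at the start; "moment": the same for the moment, N m; "gripper_width": finger opening in m; "gripper_force": force on a finger pad.
Only numpy, scipy, OpenCV 4.12 (cv2) and the standard library are available. Lean on these libraries where they do the work, as an engineer would, in place of code of your own. Each camera call takes 0.05 s, during which the arm holds its last target. There are 200 camera calls.

## Task

Only one of the two tumbler rinsers is in use, the other is blanked off with a cap: pull the locking toggle's bat outward and flip it to the side of the uncapped rinser (never to the capped one), letting it lock there. Then, from the shortest to the tallest, hold each used tumbler mouth-down over the rinser's sprung pad, centred, press it fully down for about a second, and stand it mouth-down on the ribbed drying mat, wholly on it. When all are done, pull the bat again, flip it back to the middle and let it lock, leaving the other things on the counter where they are.

Things in the scene. Friction and masses are not known exactly. Their poses are not given: they have to be found in the camera images.
- tumbler50_mid (a point): centre (half-way up) of the ceramic tumbler 50 mm high: a straight celadon-green drinking tumbler, 64 mm in outside diameter all the way up, standing mouth-down (closed base on top), about 175 g. z axis up along the tumbler, so its rim (the mouth) is 25 mm below this point and its base 25 mm above. It starts on the wooden board. May be absent.
- tumbler62_mid (a point): centre (half-way up) of the ceramic tumbler 62 mm high: a straight celadon-green drinking tumbler, 64 mm in outside diameter all the way up, standing mouth-down (closed base on top), about 217 g. z axis up along the tumbler, so its rim (the mouth) is 31 mm below this point and its base 31 mm above. It starts on the wooden board. May be absent.
- tumbler74_mid (a point): centre (half-way up) of the ceramic tumbler 74 mm high: a straight celadon-green drinking tumbler, 64 mm in outside diameter all the way up, standing mouth-down (closed base on top), about 259 g. z axis up along the tumbler, so its rim (the mouth) is 37 mm below this point and its base 37 mm above. It starts on the wooden board. May be absent.
- tumbler86_mid (a point): centre (half-way up) of the ceramic tumbler 86 mm high: a straight celadon-green drinking tumbler, 64 mm in outside diameter all the way up, standing mouth-down (closed base on top), about 301 g. z axis up along the tumbler, so its rim (the mouth) is 43 mm below this point and its base 43 mm above. It starts on the wooden board. May be absent.
- board: dark wooden board, 220 x 240 x 3 mm (x, y, z), fixed, on which the used tumblers start; origin at the centre of its underside on the table. It lies on the robot's left or right.
- mat: dark rubber drying mat with fine grey ribs, 220 x 240 x 3 mm (x, y, z), fixed; origin at the centre of its underside on the table. It lies on the other side from the board.
- console: white control box, fixed, 90 x 80 mm and 45 mm high, between the two rinsers; origin at the centre of its underside, x axis away from the robot, y axis to the left, towards the left rinser. It is turned up to 0.1 rad.
- bat_hinge (a point): point on the toggle's hinge axis, at the centre of the control box's top, 45 mm above the table. The hinge axis runs along the control box's x axis, so the bat swings left and right.
- bat_head (a point): centre of the toggle bat's cylindrical aluminium grip: 16 mm in diameter and 27 mm long along the bat, with a 22 mm flange 6 mm thick on its end (flange from 12 to 18 mm beyond this point). 60 mm from the hinge axis when not pulled; z axis points outward along the bat. Below the grip, a cross pin on the robot's side of the bat sits between steel teeth that reach 31 mm from the hinge axis; nothing else is near the grip.
- bat_swing (a joint): angle of the toggle bat in rad: 0 = middle, upright (water off), about +0.45 = leaning to the control box's +y (water to the left rinser), about -0.45 = leaning to -y (water to the right rinser); stops at +-0.5. It stays where left. Two teeth lock it: locked it moves only within +-0.08 in the middle, or between 0.38 and 0.5 on a side.
- bat_pull (a joint): how far the bat is pulled outward along its own length, 0 to 0.011 m, against a spring (5 N at 0, 9.5 N at full pull). It must be pulled at least 0.0075 to clear the teeth; let go over a notch, it springs back to 0 and is locked again.
- pad_top (a point): centre of the top of the working rinser's sprung pad (grey disc with a steel star, 70 mm in diameter), 45 mm above the table when up. It is in the middle of a steel cup 100 mm in diameter and 26 mm high, whose centre is 110 mm to the left or right of the control box's. Its frame is turned as the control box's.
- pad (a joint): how far the sprung pad is pushed down: 0 up, 0.010 m fully down; 3.5 N to start, 10.5 N to bottom.
- cap_top (a point): top of the knob of the white domed cap that blanks off the other rinser, out of use, 66 mm above the table; steel cup of the same size on the other side of the control box. Fixed.
- soapdish: bystander: rectangular celadon soap dish, 85 x 120 x 26 mm, origin at its underside
- soapbar: bystander: bar of soap lying in the dish
- lotion: bystander: white plastic bottle, 48 mm in diameter, 110 mm high, origin at its underside
- creamjar: bystander: amber glass jar, 60 mm in diameter, 45 mm high, origin at its underside
- pump: bystander: celadon soap pump, 70 mm in diameter, 168 mm high, origin at its underside
- candle: bystander: candle in a glass, 66 mm in diameter, 78 mm high, origin at its underside
- nailbrush: bystander: wooden nail brush, 90 x 40 x 28 mm, origin at its underside
There are look-alikes about, which are no part of the job. What is shaped like the part that bears tumbler50_mid but yellow is not meant.

How it is judged (in metres and radians):
On the way, in this order (a step that is already met when the one before it is completed fails the run):
1. the toggle is flipped to the side of the uncapped rinser and locked there (((y of pad_top in the frame of console above 0 m and value of joint bat_swing above 0.35 rad) or (y of pad_top in the frame of console below 0 m and value of joint bat_swing below -0.35 rad)) and value of joint bat_pull below 0.003 m), for 0.2 s.
2. the tumbler 50 mm high (if present) is held mouth-down on the pad, centred within 12 mm, pad fully down (its rim at most 36.5 mm above the table), water on (bat head leaning to it), for half a second (horizontal distance between tumbler50_mid and pad_top below 0.012 m and height (world z) of tumbler50_mid below 0.0615 m and angle between tumbler50_mid's own z axis and vertical below 0.15 rad and horizontal distance between tumbler50_mid and bat_head below 0.103 m), for 0.5 s.
3. the tumbler 62 mm high (if present) is held mouth-down on the pad, centred within 12 mm, pad fully down (its rim at most 36.5 mm above the table), water on (bat head leaning to it), for half a second (horizontal distance between tumbler62_mid and pad_top below 0.012 m and height (world z) of tumbler62_mid below 0.0675 m and angle between tumbler62_mid's own z axis and vertical below 0.15 rad and horizontal distance between tumbler62_mid and bat_head below 0.103 m), for 0.5 s.
4. the tumbler 74 mm high (if present) is held mouth-down on the pad, centred within 12 mm, pad fully down (its rim at most 36.5 mm above the table), water on (bat head leaning to it), for half a second (horizontal distance between tumbler74_mid and pad_top below 0.012 m and height (world z) of tumbler74_mid below 0.0735 m and angle between tumbler74_mid's own z axis and vertical below 0.15 rad and horizontal distance between tumbler74_mid and bat_head below 0.103 m), for 0.5 s.
5. the tumbler 86 mm high (if present) is held mouth-down on the pad, centred within 12 mm, pad fully down (its rim at most 36.5 mm above the table), water on (bat head leaning to it), for half a second (horizontal distance between tumbler86_mid and pad_top below 0.012 m and height (world z) of tumbler86_mid below 0.0795 m and angle between tumbler86_mid's own z axis and vertical below 0.15 rad and horizontal distance between tumbler86_mid and bat_head below 0.103 m), for 0.5 s.
At the end, for the whole second after the job is handed in: The bat is locked in the middle (within 0.12 rad, pulled less than 3 mm), and every tumbler present stands mouth-down and still wholly on the drying mat (its centre within 82 mm in x and 92 mm in y of the mat's centre, in the mat's frame) (value of joint bat_swing between -0.12 and 0.12 rad and value of joint bat_pull below 0.003 m and x of tumbler50_mid in the frame of mat between -0.082 and 0.082 m and y of tumbler50_mid in the frame of mat between -0.092 and 0.092 m and height (world z) of tumbler50_mid between 0.021 and 0.034 m and angle between each of tumbler50_mid, tumbler62_mid, tumbler74_mid, tumbler86_mid's own z axis and vertical below 0.1 rad and x of tumbler62_mid in the frame of mat between -0.082 and 0.082 m and y of tumbler62_mid in the frame of mat between -0.092 and 0.092 m and height (world z) of tumbler62_mid between 0.027 and 0.04 m and x of tumbler74_mid in the frame of mat between -0.082 and 0.082 m and y of tumbler74_mid in the frame of mat between -0.092 and 0.092 m and height (world z) of tumbler74_mid between 0.033 and 0.046 m and x of tumbler86_mid in the frame of mat between -0.082 and 0.082 m and y of tumbler86_mid in the frame of mat between -0.092 and 0.092 m and height (world z) of tumbler86_mid between 0.039 and 0.052 m); the robot touches nothing.
It fails at once if the water is switched to the capped rinser ((y of pad_top in the frame of console above 0 m and value of joint bat_swing below -0.3 rad) or (y of pad_top in the frame of console below 0 m and value of joint bat_swing above 0.3 rad)).
It fails at once if the bat is forced across a tooth without being pulled out (value of joint bat_pull below 0.003 m and (value of joint bat_swing between 0.18 and 0.27 rad or value of joint bat_swing between -0.27 and -0.18 rad)).
It fails at once if a bystander is shifted by more than 40 mm or knocked over (distance of any of soapdish, soapbar, lotion, creamjar, pump, candle, nailbrush from where it was at the start of the episode above 0.04 m or angle between any of soapdish, soapbar, lotion, creamjar, pump, candle, nailbrush's own z axis and vertical above 0.5 rad).
Of tumbler50, tumbler62, tumbler74, tumbler86 only 3 to 4 are there at a start; the rules pass over those that are not, and their reading is None.
At some moment in a run one of tumbler50, tumbler62, tumbler74, tumbler86 may be knocked a few centimetres aside while the robot is not near it.
It also fails if it takes over 210 s, if anything falls off the work surface, if the arm or the gripper's body presses on something with over 40 N, if the wrist force passes 120 N, or if a joint passes its speed limit or range.

## Working session

There is one attempt and no reset: what is moved stays moved. The work goes in short steps, Python scripts to look and compute and a tool call to move; the robot and the scene stay as the last step left them, time stands still between calls to the robot, and variables do not carry over. Pictures are saved under pics/ and viewed, at most 14 in all, crops included, and the job is handed in when it is done.

Besides the shell and the picture viewer there is one more tool, called after "Request:" as name(argument=value, ...) on one line, values as JSON. step_arm: Moves the arm, as the interface text tells. Its arguments: {"type":"object","properties":{"plan":{"type":"array"},"newtons":{"type":"number"}},"required":["plan"]}

```bash
ls; mkdir -p pics
python3 - <<'E'
from plant import r, eyes, workorder
import cv2
print(r.get_state())
for n in("scene","side","wrist"):
    print(n,eyes.camera_model(n)); cv2.imwrite(f"pics/{n}0.png",eyes.capture(n)[:,:,::-1])
E
```

```text
pics
{'time_s': 0.0, 'joints': array([ 8.56625954e+01,  2.05918669e+01,  6.34486995e-01, -2.04141314e-02,
       -7.01368775e+01, -1.65073272e+01]), 'qd': array([ 0.01414023,  0.11779126, -0.04049   , -0.00603017, -0.0240188 ,
        0.00977033]), 'joint_torque': array([-4.90927687e-04, -5.82709408e+01,  2.93050164e+01,  6.99723691e+00,
        6.90123779e-03, -1.47625233e-04]), 'tcp_pos': array([0.24003424, 0.63035372, 0.22562232]), 'eef_rot': array([ 1.79904174e+02, -8.38510818e-03, -2.08516768e+01]), 'contact_force': array([0.18781104, 0.0223988 , 0.51474621]), 'moment': array([ 0.02555596, -0.02865664, -0.03172949]), 'gripper_force': 0.0, 'gripper_width': 0.0878700457973045}
scene {'fov_y': 42.052073885112335, 'cx': 331.810400111578, 'cy': 235.4554137307299, 'world_to_cam': array([[ 0.88711144,  0.46115246, -0.01927945, -0.43790531],
       [-0.2899521 ,  0.5893024 ,  0.75408916,  0.06595756],
       [ 0.35911149, -0.66337101,  0.65648903, -1.65750656],
       [ 0.        ,  0.        ,  0.        ,  1.        ]])}
side {'fov_y': 42.36359094784339, 'cx': 319.3998933903528, 'cy': 242.17663050297685, 'world_to_cam': array([[ 0.85015058, -0.52647793,  0.00806156, -0.39303738],
       [ 0.26036199,  0.43363873,  0.86265236, -0.19573226],
       [-0.45766323, -0.73128547,  0.50573305, -1.02956458],
       [ 0.        ,  0.        ,  0.        ,  1.        ]])}
wrist {'fov_y': 66.99463735626773, 'cx': 317.99605962617886, 'cy': 238.36913395121988, 'hand_eye': array([[-9.27480603e-04,  9.60690847e-01,  2.77618870e-01,
         7.42513812e-02],
       [ 9.99999555e-01,  9.38602980e-04,  9.28355453e-05,
         1.95582216e-04],
       [-1.71387640e-04,  2.77618833e-01, -9.60691290e-01,
        -1.58201705e-01],
       [ 0.00000000e+00,  0.00000000e+00,  0.00000000e+00,
         1.00000000e+00]])}
```

View pics/scene0.png

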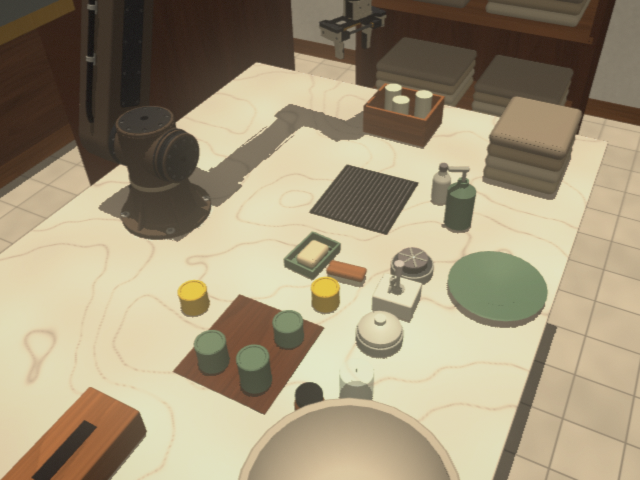

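View pics/side0.png

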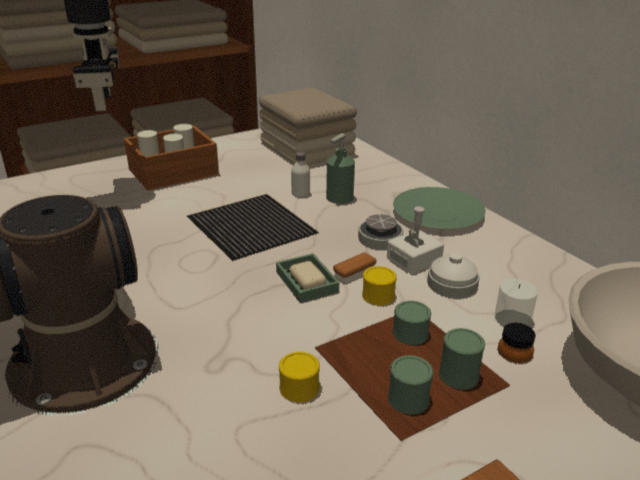

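The scene view shows the board at about (250,350) with three green tumblers at (288,328), (211,352) and (254,368). The mat is at (365,198), the uncapped rinser at (412,262), the console at (397,295) and the capped rinser at (380,330). The two yellow look-alikes are at (193,297) and (325,293). So the board is on the right, and the working rinser and mat are on the left.

```bash
cat > h.py <<'E'
import numpy as np, cv2
from scipy.spatial.transform import Rotation as R
from plant import r, eyes, workorder
def cam(n, st=None):
    m=eyes.camera_model(n); f=240/np.tan(np.radians(m["fov_y"]/2))
    if n=="wrist":
        T=np.eye(4); T[:3,:3]=R.from_euler("xyz",st["eef_rot"],degrees=True).as_matrix(); T[:3,3]=st["tcp_pos"]
        W=T@m["hand_eye"]
    else: W=np.linalg.inv(m["world_to_cam"])
    return f,m["cx"],m["cy"],W
def ray(c,u,v):
    f,cx,cy,W=c; d=W[:3,:3]@np.array([(u-cx)/f,-(v-cy)/f,-1]); return W[:3,3],d/np.linalg.norm(d)
def onplane(c,uv,z):
    o,d=ray(c,*uv); return o+d*(z-o[2])/d[2]
def tri(c1,p1,c2,p2):
    o1,d1=ray(c1,*p1);o2,d2=ray(c2,*p2)
    A=np.stack([d1,-d2],1); t=np.linalg.lstsq(A,o2-o1,rcond=None)[0]
    a=o1+d1*t[0];b=o2+d2*t[1]; return (a+b)/2,np.linalg.norm(a-b)*1000
def proj(c,P):
    f,cx,cy,W=c; q=np.linalg.inv(W)@np.append(P,1); return np.array([cx-f*q[0]/q[2],cy+f*q[1]/q[2]])
def blobs(img,lo,hi,amin=150,k=3):
    m=cv2.inRange(cv2.cvtColor(img,cv2.COLOR_RGB2HSV),lo,hi); m=cv2.morphologyEx(m,cv2.MORPH_OPEN,np.ones((k,k)))
    n,l,s,c=cv2.connectedComponentsWithStats(m)
    return [(c[i].round(1),s[i]) for i in range(1,n) if s[i][4]>amin],l
E
python3 - <<'E'
from h import *
np.set_printoptions(precision=4,suppress=True)
S=cv2.imread("pics/scene0.png")[:,:,::-1].copy();D=cv2.imread("pics/side0.png")[:,:,::-1].copy()
cs,cd=cam("scene"),cam("side")
for n,I in(("scene",S),("side",D)):
    H=cv2.cvtColor(I,cv2.COLOR_RGB2HSV)
    print(n,[H[v,u] for u,v in ([(288,332),(211,356),(254,375)] if n=="scene" else [(412,325),(462,360),(410,385)])])
    b,_=blobs(I,(40,45,20),(95,255,200)); print([(list(c),list(s)) for c,s in b])
P={"b1":((288,329),(412,323)),"b2":((211,352),(411,385)),"b3":((254,369),(462,359)),
"bat_head":((398,271),(418,216)),"padtop":((412,259),(381,225)),"knob":((380,317),(455,262)),
"matL":((312,203),(189,219)),"matT":((348,168),(268,197)),"matR":((418,185),(316,230)),"matB":((386,229),(236,254)),
"bdL":((178,361),(412,426)),"bdT":((243,298),(317,352)),"bdR":((323,331),(410,306)),"bdB":((264,405),(506,380)),
"pumphead":((465,172),(340,138)),"lotion":((441,166),(300,157)),"candle":((357,370),(518,290)),"jar":((309,391),(518,334)),"yel1":((193,290),(300,365)),"yel2":((325,288),(380,278)),"dish":((313,254),(307,276)),"brush":((347,270),(356,266))}
for k,(a,b) in P.items(): print(k,*tri(cs,a,cd,b))
E
```

```text
scene [array([ 41,  58, 128], dtype=uint8), array([33, 53, 86], dtype=uint8), array([34, 54, 80], dtype=uint8)]
[([np.float64(463.6), np.float64(192.7)], [np.int32(451), np.int32(186), np.int32(24), np.int32(13), np.int32(233)]), ([np.float64(497.5), np.float64(285.8)], [np.int32(449), np.int32(252), np.int32(98), np.int32(69), np.int32(5241)]), ([np.float64(287.5), np.float64(321.8)], [np.int32(274), np.int32(311), np.int32(28), np.int32(22), np.int32(493)]), ([np.float64(210.0), np.float64(343.0)], [np.int32(196), np.int32(333), np.int32(29), np.int32(22), np.int32(489)]), ([np.float64(252.3), np.float64(357.7)], [np.int32(237), np.int32(345), np.int32(32), np.int32(26), np.int32(657)])]
side [array([50, 54, 57], dtype=uint8), array([47, 45, 51], dtype=uint8), array([52, 67, 57], dtype=uint8)]
[([np.float64(339.9), np.float64(176.5)], [np.int32(327), np.int32(148), np.int32(27), np.int32(55), np.int32(1144)]), ([np.float64(440.2), np.float64(207.0)], [np.int32(394), np.int32(188), np.int32(91), np.int32(40), np.int32(2742)]), ([np.float64(307.3), np.float64(279.3)], [np.int32(277),
[... 784 characters left out ...]
38.58278861657002
matR [0.5909 0.2709 0.0159] 129.96675928045187
matB [ 0.4662  0.3992 -0.1693] 38.230508609277344
bdL [ 0.359  -0.4079  0.0287] 15.965990048533643
bdT [ 0.3517 -0.1688 -0.0129] 4.3948116415932885
bdR [ 0.5619 -0.1698 -0.0029] 13.311631161788114
bdB [ 0.5577 -0.4038  0.0118] 8.002352402306977
pumphead [0.7035 0.2967 0.1548] 2.240432527017766
lotion [0.6252 0.3584 0.1047] 6.786595570980817
candle [ 0.6972 -0.2882  0.066 ] 7.276485340195047
jar [ 0.6299 -0.3555  0.0412] 8.149623545421555
yel1 [ 0.2765 -0.2408  0.0463] 3.417040105561151
yel2 [ 0.5314 -0.104   0.0423] 4.546844258823223
dish [0.4382 0.0091 0.0134] 2.339313553674884
brush [ 0.5394 -0.0125  0.0184] 8.220342388437489
```

```bash
cat >> h.py <<'E'
def go(p,yaw=None):
    """shares from the present pose to TCP p, yaw"""
    s=r.get_state(); M=R.from_euler("xyz",[180,0,s["eef_rot"][2]],degrees=True).as_matrix()
    d=M.T@(np.array(p)-s["tcp_pos"])/.25; t=0 if yaw is None else -((yaw-s["eef_rot"][2]+180)%360-180)/60
    print("go",p,yaw,"->",d.round(3),round(t,3),"rows>=",round(np.linalg.norm(d)*.25/.0417,1),round(abs(t)*60/7.16,1))
E
python3 - <<'E'
from h import *
np.set_printoptions(precision=4,suppress=True)
cs,cd=cam("scene"),cam("side")
for p in [(312,203),(348,168),(418,185),(386,229)]: print("mat s",onplane(cs,p,.003))
for p in [(189,219),(268,197),(316,230),(236,254)]: print("mat d",onplane(cd,p,.003))
for p in [(178,361),(243,298),(323,331),(264,405)]: print("bd s",onplane(cs,p,.003))
go([.66,-.04,.22],-90)
E
```

```text
mat s [0.3328 0.1949 0.003 ]
mat s [0.3472 0.3822 0.003 ]
mat s [0.5563 0.3934 0.003 ]
mat s [0.5526 0.1838 0.003 ]
mat d [0.3326 0.371  0.003 ]
mat d [0.5455 0.3795 0.003 ]
mat d [0.5603 0.173  0.003 ]
mat d [0.3597 0.1714 0.003 ]
bd s [ 0.3389 -0.3852  0.003 ]
bd s [ 0.3604 -0.1778  0.003 ]
bd s [ 0.5673 -0.1823  0.003 ]
bd s [ 0.5525 -0.3947  0.003 ]
go [0.66, -0.04, 0.22] -90 -> [2.524 1.908 0.023] 1.153 rows>= 19.0 9.7
```

Request:
step_arm(plan=[[1,0.754,0,1,87],[1,0.754,0,1,87],[1,0.754,0,1,87],[1,0.754,0,1,87],[1,0.754,0,1,87],[1,0.754,0,1,87],[1,0.754,0,1,87],[1,0.754,0,1,87],[1,0.754,0,1,87],[1,0.754,0,1,87]])

```text
time_s: 0.98
tcp_pos: [0.4074, 0.3643, 0.2267]
eef_rot: [-180.0, 0.0, -81.1]
contact_force: [-0.5, 0.3, -1.2]
gripper_width: 0.0867
gripper_force: 0.0
```

Run:
```python
from h import *
go([.66,-.05,.23],-90); print(r.get_state()["eef_rot"])
```

```text
go [0.66, -0.05, 0.23] -90 -> [ 1.793 -0.742 -0.013] 0.148 rows>= 11.6 1.2
[-1.79998786e+02  1.03796274e-02 -8.11127448e+01]
```

Run:
```python
from h import *
s=r.get_state(); I=eyes.capture("wrist"); cv2.imwrite("pics/w1.png",I[:,:,::-1])
np.save("w1.npy",np.r_[s["tcp_pos"],s["eef_rot"]])
```

Request:
step_arm(plan=[[0.9,-0.37,0,0.15,87],[0.9,-0.37,0,0.15,87],[0.9,-0.37,0,0.15,87],[0.9,-0.37,0,0.15,87],[0.9,-0.37,0,0.15,87],[0.9,-0.37,0,0.15,87],[0.9,-0.37,0,0.15,87]])

```text
time_s: 1.62
tcp_pos: [0.5358, 0.1549, 0.2261]
eef_rot: [180.0, -0.1, -89.9]
contact_force: [-0.5, 0.8, 0.6]
gripper_width: 0.0871
gripper_force: 0.0
```

Run:
```python
from h import *
go([.66,-.05,.23],-90)
```

```text
go [0.66, -0.05, 0.23] -90 -> [ 0.821 -0.495 -0.016] 0.002 rows>= 5.7 0.0
```

View pics/w1.png

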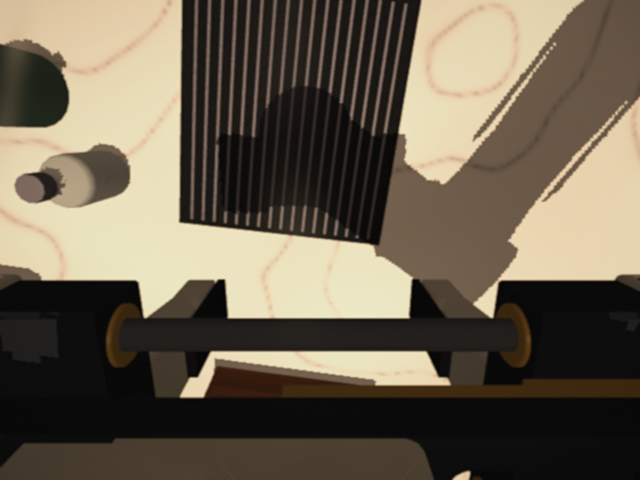

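The wrist view shows the mat's +y edge running from (181,222) to (379,244). Its side edges leave the top of the picture at (181,0) and (420,0). The fingers are at the bottom.

Request:
step_arm(plan=[[0.82,-0.5,0,0,87],[0.82,-0.5,0,0,87],[0.82,-0.5,0,0,87],[0.82,-0.5,0,0,87],[0.82,-0.5,0,0,87],[0.82,-0.5,0,0,87],[0.82,-0.5,0,0,87],[0.82,-0.5,0,0,87]])

```text
time_s: 2.28
tcp_pos: [0.66, -0.0471, 0.2251]
eef_rot: [179.9, -0.0, -89.8]
contact_force: [-0.6, 0.9, -1.2]
gripper_width: 0.0869
gripper_force: 0.0
```

Run:
```python
from h import *
np.set_printoptions(precision=4,suppress=True)
a=np.load("w1.npy"); c=cam("wrist",dict(tcp_pos=a[:3],eef_rot=a[3:]))
for p in [(181,222),(379,244),(181,0),(420,0)]: print(p,onplane(c,p,.003))
s=r.get_state(); I=eyes.capture("wrist"); cv2.imwrite("pics/w2.png",I[:,:,::-1])
np.save("w2.npy",np.r_[s["tcp_pos"],s["eef_rot"]]); print(s["tcp_pos"],s["eef_rot"])
```

```text
(181, 222) [0.5507 0.4038 0.003 ]
(379, 244) [0.334  0.3953 0.003 ]
(181, 0) [0.5611 0.1927 0.003 ]
(420, 0) [0.3436 0.1589 0.003 ]
[ 0.66   -0.0471  0.2251] [179.8945  -0.0163 -89.8349]
```

View pics/w2.png

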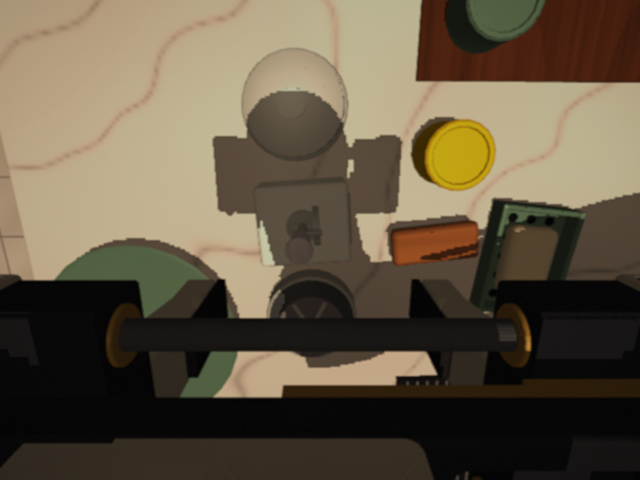

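The wrist view shows the bat flange at (299,249) and the console top between (255,185) and (352,264). The cap is at (295,103) and part of the working rinser shows at (312,312).

Run:
```python
from h import *
np.set_printoptions(precision=4,suppress=True)
a=np.load("w2.npy"); c=cam("wrist",dict(tcp_pos=a[:3],eef_rot=a[3:]))
I=cv2.imread("pics/w2.png")
for p in [(255,185),(349,180),(352,262),(262,266)]: print(p,onplane(c,p,.045))
print("flange",onplane(c,(299,249),.123)); print("knob",onplane(c,(291,103),.066)); print("cap rim c",onplane(c,(295,104),.026));print("pad",onplane(c,(312,313),.045))
print("pump/proj", proj(c,[.674,-.038,.045]))
cr=cv2.resize(I[165:365,215:415],None,fx=3,fy=3,interpolation=cv2.INTER_CUBIC); cr=np.clip(cr*1.6,0,255).astype(np.uint8); cv2.imwrite("pics/w2c.png",cr)
```

```text
(255, 185) [ 0.7178 -0.076   0.045 ]
(349, 180) [ 0.6303 -0.0808  0.045 ]
(352, 262) [ 0.6253 -0.0001  0.045 ]
(262, 266) [0.7145 0.0043 0.045 ]
flange [ 0.6735 -0.0385  0.123 ]
knob [ 0.6815 -0.1462  0.066 ]
cap rim c [ 0.6805 -0.1484  0.026 ]
pad [0.665  0.0559 0.045 ]
pump/proj [302.3938 224.6946]
```

View pics/w2c.png

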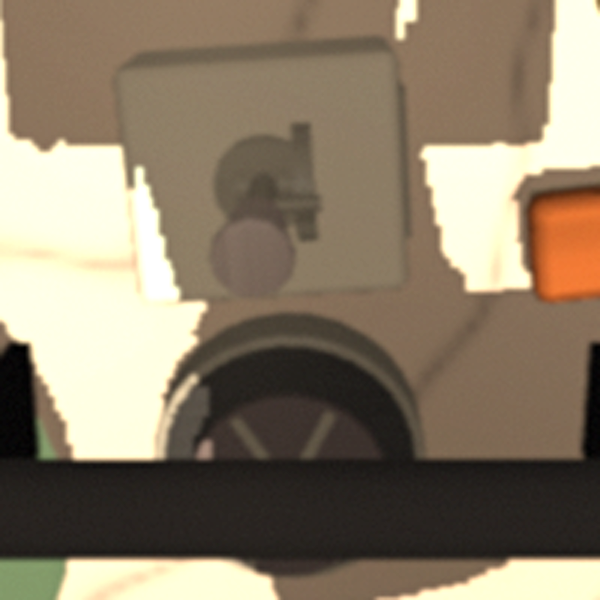

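The crop confirms the flange at (299,250.7). The cap, hinge and rinser line up with a console turn of about 0.06 rad, so the pad is at about (0.6665, 0.0715).

Run:
```python
from h import *
go([.6735,-.0385,.083],-86.6)
```

```text
go [0.6735, -0.0385, 0.083] -86.6 -> [-0.03  -0.056  0.57 ] -0.053 rows>= 3.4 0.4
```

Request:
step_arm(plan=[[-0.03,-0.056,0.1,-0.053,60],[-0.03,-0.056,0.3,-0.053,60],[-0.03,-0.056,0.45,-0.053,60],[-0.03,-0.056,0.57,-0.053,60],[-0.03,-0.056,0.57,-0.053,60],[-0.03,-0.056,0.57,-0.053,10],[-0.03,-0.056,0.57,-0.053,10],[-0.03,-0.056,0.57,-0.053,10],[-0.03,-0.056,0.57,-0.053,10],[-0.03,-0.056,0.57,-0.053,10]], newtons=35)

```text
time_s: 3.17
tcp_pos: [0.6745, -0.0386, 0.0864]
eef_rot: [-179.8, 0.0, -86.6]
contact_force: [0.6, -0.3, 0.2]
gripper_width: 0.0322
gripper_force: 0.0
```

Run:
```python
from h import *
s=r.get_state(); print(s["tcp_pos"],s["gripper_width"],s["gripper_force"],s["contact_force"])
# arc: hinge, rho .070, tool frame: x tool ~ -y console
cy=np.array([-.06,.998])
for th in [0,.1,.2,.3,.4,.45]:
    print(th, "x share",round(-.070*np.sin(th)/.25,4),"z share",round(-(.070*np.cos(th)-.060)/.25,4))
```

```text
[ 0.67447438 -0.03855765  0.08637474] 0.032233880334892 0.0 [ 0.57486376 -0.27926117  0.23060885]
0 x share -0.0 z share -0.04
0.1 x share -0.028 z share -0.0386
0.2 x share -0.0556 z share -0.0344
0.3 x share -0.0827 z share -0.0275
0.4 x share -0.109 z share -0.0179
0.45 x share -0.1218 z share -0.0121
```

Request:
step_arm(plan=[[0,0,0,0,8],[0,0,0,0,8],[0,0,0,0,8],[0,0,0,0,8],[0,0,0,0,8],[0,0,0,0,8]])

```text
time_s: 3.67
tcp_pos: [0.6745, -0.0389, 0.0852]
eef_rot: [-179.9, -0.0, -86.6]
contact_force: [-0.2, -0.8, 5.8]
gripper_width: 0.0199
gripper_force: 35.0
```

Request:
step_arm(plan=[[0,0,-0.012,0,8],[0,0,-0.024,0,8],[0,0,-0.036,0,8],[0,0,-0.036,0,8],[0,0,-0.036,0,8]])

```text
time_s: 4.08
tcp_pos: [0.6735, -0.0387, 0.092]
eef_rot: [180.0, 0.0, -86.7]
contact_force: [4.7, 0.1, -7.9]
gripper_width: 0.02
gripper_force: 35.0
```

Run:
```python
from h import *
I=eyes.capture("side"); s=r.get_state(); print(s["tcp_pos"],s["gripper_width"])
u,v=proj(cam("side"),[.674,-.0385,.1]).astype(int); print(u,v)
cv2.imwrite("pics/s3.png",cv2.resize(I[v-60:v+50,u-70:u+70,::-1],None,fx=5,fy=5,interpolation=cv2.INTER_CUBIC))
```

```text
[ 0.67352734 -0.03869337  0.09192202] 0.020083973844655864
418 217
```

View pics/s3.png

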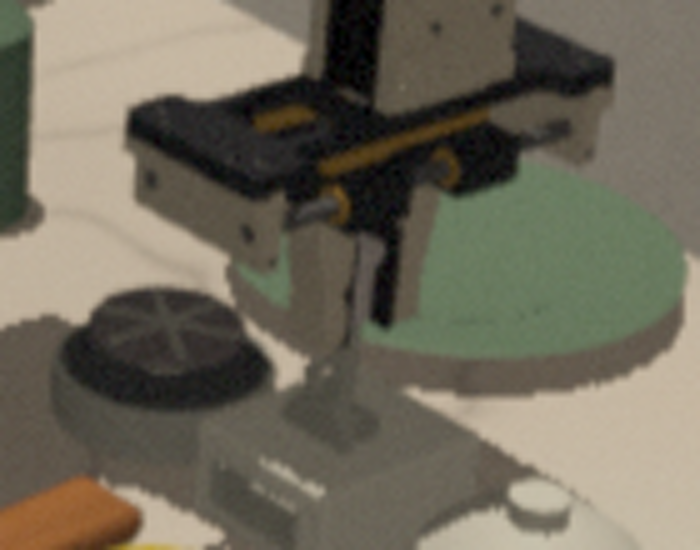

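The gripper holds the bat, and the measured downward pull of about 8 N matches the spring.

Request:
step_arm(plan=[[0,0,-0.008,0,8],[0,0,-0.012,0,8],[0,0,-0.012,0,8],[0,0,-0.012,0,8]])

```text
time_s: 4.47
tcp_pos: [0.6734, -0.0387, 0.0946]
eef_rot: [180.0, 0.0, -86.7]
contact_force: [5.4, 0.3, -9.9]
gripper_width: 0.02
gripper_force: 35.0
```

Request:
step_arm(plan=[[-0.014,0,0.0004,0,8],[-0.0276,0,0.0014,0,8],[-0.041,0,0.003,0,8],[-0.0548,0,0.0055,0,8],[-0.068,0,0.0085,0,8],[-0.0816,0,0.0123,0,8],[-0.095,0,0.017,0,8],[-0.1075,0,0.0218,0,8],[-0.12,0,0.0275,0,8],[-0.12,0,0.0275,0,8],[-0.12,0,0.0275,0,8]])

```text
time_s: 5.38
tcp_pos: [0.6712, -0.0096, 0.0878]
eef_rot: [179.9, -0.0, -86.7]
contact_force: [5.9, -3.1, -7.3]
gripper_width: 0.0198
gripper_force: 35.0
```

Request:
step_arm(plan=[[0.006,0,0.012,0,8],[0.012,0,0.025,0,8],[0.016,0,0.036,0,8],[0.016,0,0.036,0,8],[0.016,0,0.036,0,60],[0.016,0,0.036,0,60],[0.016,0,0.036,0,60],[0.016,0,0.036,0,60],[0.016,0,0.036,0,60],[0.016,0,-0.1,0,60],[0.016,0,-0.3,0,60],[0.016,0,-0.5,0,87]])

```text
time_s: 6.38
tcp_pos: [0.6708, -0.0134, 0.1977]
eef_rot: [179.8, -0.0, -86.7]
contact_force: [1.2, -0.0, 0.5]
gripper_width: 0.0622
gripper_force: 0.0
```

Run:
```python
from h import *
np.set_printoptions(precision=4,suppress=True)
S=eyes.capture("side"); I=eyes.capture("scene")
cv2.imwrite("pics/s4.png",np.hstack([cv2.resize(S[170:290,340:480,::-1],(400,343)),cv2.resize(I[230:350,330:470,::-1],(400,343))]))
go([.5096,-.229+.0,.20],-90)
```

```text
go [0.5096, -0.229, 0.2] -90 -> [0.823 0.714 0.024] 0.056 rows>= 6.5 0.5
```

View pics/s4.png

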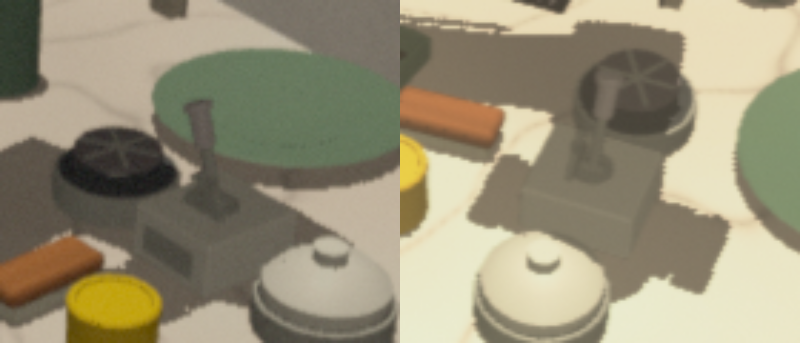

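Request:
step_arm(plan=[[0.67,0.81,-0.12,0.056,87],[0.67,0.81,-0.12,0.056,87],[0.67,0.81,-0.12,0.056,87],[0.67,0.81,-0.12,0.056,87],[0.67,0.81,-0.12,0.056,87],[0.67,0.81,-0.12,0.056,87],[0.67,0.81,-0.12,0.056,87],[0.67,0.81,-0.12,0.056,87],[0.67,0.81,-0.12,0.056,87]])

```text
time_s: 7.23
tcp_pos: [0.479, -0.1926, 0.2281]
eef_rot: [-179.9, 0.0, -90.1]
contact_force: [0.7, 0.1, -0.1]
gripper_width: 0.0869
gripper_force: 0.0
```

```bash
cat >> h.py <<'E'
def tumblers(hs, name=None):
    """top discs seen by the wrist camera; (image circle, xy for each assumed height, apparent dia)"""
    s=r.get_state(); I=eyes.capture("wrist"); c=cam("wrist",s)
    if name: cv2.imwrite(name,I[:,:,::-1])
    b,l=blobs(I,(30,30,60),(95,255,255),800)
    print(s["tcp_pos"].round(4),[(list(map(float,x)),list(map(int,t))) for x,t in b])
    return I,c,b,l
E
python3 - <<'E'
from h import *
np.set_printoptions(precision=4,suppress=True)
print("flange",tri(cam("scene"),(402.5,255.6),cam("side"),(409.7,206.4)))
I,c,b,l=tumblers([],"pics/w4.png")
E
```

```text
flange (array([ 0.6711, -0.01  ,  0.1174]), np.float64(5.96575294291668))
[ 0.479  -0.1926  0.2281] [([280.0, 27.0], [239, 0, 82, 63, 4309]), ([410.2, 28.9], [371, 0, 80, 66, 4415])]
```

View pics/w4.png

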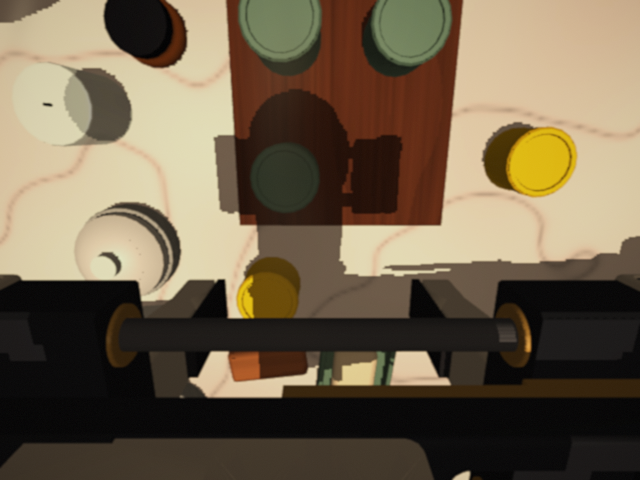

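The wrist view shows the 50 mm candidate at (285,178) in the gripper's shadow, with the other two at (280,22) and (411,26). The yellow look-alikes are at (541,161) and (268,296).

Run:
```python
from h import *
np.set_printoptions(precision=4,suppress=True)
s=r.get_state(); c=cam("wrist",s); I=cv2.imread("pics/w4.png")
for nm,box in (("b1",(240,130,330,225)),("b3",(230,0,330,75)),("b2",(365,0,460,75))):
    x0,y0,x1,y1=box; H=cv2.cvtColor(I[y0:y1,x0:x1],cv2.COLOR_BGR2HSV)
    m=cv2.inRange(H,(35,25,40),(95,255,255)); m=cv2.morphologyEx(m,cv2.MORPH_OPEN,np.ones((5,5)))
    k=max(cv2.findContours(m,0,1)[0],key=cv2.contourArea)
    print(nm,cv2.boundingRect(k),cv2.fitEllipse(cv2.convexHull(k)))
for h in(.053,.065): print(h,onplane(c,(285,178),h),onplane(c,(252,178),h)-onplane(c,(319,178),h))
for h in(.065,.077,.089): print(h,"b3",onplane(c,(280,22),h),"w",(onplane(c,(239,22),h)-onplane(c,(321,22),h))[0],"b2",onplane(c,(411,26),h),(onplane(c,(371,26),h)-onplane(c,(451,26),h))[0])
```

```text
b1 (11, 19, 68, 63) ((44.52892303466797, 47.81026840209961), (66.59932708740234, 67.92870330810547), 100.80610656738281)
b3 (9, 0, 82, 62) ((49.75822448730469, 16.6610164642334), (81.97760772705078, 90.48241424560547), 164.17152404785156)
b2 (5, 0, 81, 67) ((45.3924446105957, 21.622177124023438), (78.59322357177734, 90.26243591308594), 21.28093719482422)
0.053 [ 0.5091 -0.2281  0.053 ] [ 0.0611 -0.0001  0.    ]
0.065 [ 0.508  -0.2295  0.065 ] [ 0.0589 -0.0001  0.    ]
0.065 b3 [ 0.5086 -0.3513  0.065 ] w 0.06443855607518267 b2 [ 0.4055 -0.3482  0.065 ] 0.06300441309385274
0.077 b3 [ 0.5075 -0.3481  0.077 ] w 0.06202909554992764 b2 [ 0.4082 -0.3452  0.077 ] 0.060648577465112485
0.089 b3 [ 0.5063 -0.345   0.089 ] w 0.05961963502467271 b2 [ 0.4109 -0.3421  0.089 ] 0.058292741836372175
```

Run:
```python
from h import *
go([.509,-.2285,.1],-90);go([.509,-.2285,.012],-90)
```

```text
go [0.509, -0.2285, 0.1] -90 -> [ 0.146 -0.118  0.511] -0.001 rows>= 3.3 0.0
go [0.509, -0.2285, 0.012] -90 -> [ 0.146 -0.118  0.863] -0.001 rows>= 5.3 0.0
```

Request:
step_arm(plan=[[0.146,-0.118,0.15,0,87],[0.146,-0.118,0.3,0,87],[0.146,-0.118,0.45,0,87],[0.146,-0.118,0.58,0,87],[0.146,-0.118,0.7,0,87],[0.146,-0.118,0.8,0,87],[0.146,-0.118,0.863,0,87],[0.146,-0.118,0.863,0,87],[0.146,-0.118,0.863,0,50],[0.146,-0.118,0.863,0,50],[0.146,-0.118,0.863,0,50],[0.146,-0.118,0.863,0,50]], newtons=30)

```text
time_s: 8.28
tcp_pos: [0.5101, -0.2284, 0.0131]
eef_rot: [-179.9, -0.0, -90.0]
contact_force: [-0.1, 0.1, -0.1]
gripper_width: 0.0659
gripper_force: 0.0
```

Request:
step_arm(plan=[[0,0,0,0,50],[0,0,0,0,50],[0,0,0,0,50],[0,0,0,0,50]])

```text
time_s: 8.62
tcp_pos: [0.51, -0.2284, 0.0131]
eef_rot: [-179.9, -0.0, -90.0]
contact_force: [-0.3, 2.2, 7.1]
gripper_width: 0.0638
gripper_force: 30.0
```

Request:
step_arm(plan=[[0,0,-0.15,0,50],[0,0,-0.3,0,50],[0,0,-0.45,0,50],[0,0,-0.58,0,50],[0,0,-0.58,0,50]])

```text
time_s: 9.03
tcp_pos: [0.5125, -0.2295, 0.1644]
eef_rot: [-179.4, -0.2, -90.0]
contact_force: [1.7, -0.3, -1.4]
gripper_width: 0.0638
gripper_force: 30.0
```

Run:
```python
from h import *
go([.6665,.0715,.155],-87); s=r.get_state(); print(s["gripper_width"],s["contact_force"])
```

```text
go [0.6665, 0.0715, 0.155] -87 -> [-1.204 -0.617  0.037] -0.049 rows>= 8.1 0.4
0.06381319816768148 [ 1.65748287 -0.34884433 -1.42829033]
```

Request:
step_arm(plan=[[-1,-0.52,0,-0.05,50],[-1,-0.52,0,-0.05,50],[-1,-0.52,0,-0.05,50],[-1,-0.52,0,-0.05,50],[-1,-0.52,0,-0.05,50],[-1,-0.52,0,-0.05,50],[-1,-0.52,0,-0.05,50],[-1,-0.52,0,-0.05,50]])

```text
time_s: 9.7
tcp_pos: [0.6414, 0.0265, 0.1561]
eef_rot: [-179.9, 0.0, -86.8]
contact_force: [0.8, -0.2, -1.4]
gripper_width: 0.0634
gripper_force: 30.0
```

Run:
```python
from h import *
print(r.get_state()["tcp_pos"]);go([.6665,.0715,.155],-87)
```

```text
[0.64140927 0.02648357 0.1560753 ]
go [0.6665, 0.0715, 0.155] -87 -> [-0.174 -0.11   0.004] 0.003 rows>= 1.2 0.0
```

Request:
step_arm(plan=[[-0.1,-0.06,0,0,50],[-0.174,-0.11,0,0,50],[-0.174,-0.11,0.12,0,50],[-0.174,-0.11,0.22,0,50],[-0.174,-0.11,0.28,0,50],[-0.174,-0.11,0.28,0,50],[-0.174,-0.11,0.28,0,50]])

```text
time_s: 10.28
tcp_pos: [0.6637, 0.066, 0.086]
eef_rot: [179.9, -0.0, -87.0]
contact_force: [-0.1, -0.4, -0.5]
gripper_width: 0.0637
gripper_force: 30.0
```

Run:
```python
from h import *
np.set_printoptions(precision=4,suppress=True)
a=np.load("w2.npy"); c=cam("wrist",dict(tcp_pos=a[:3],eef_rot=a[3:])); print("cup",onplane(c,(312,313.3),.026))
s=r.get_state(); print(s["tcp_pos"])
go([.6665,.0715,.062]); go([.6665,.0715,.044])
S=eyes.capture("side"); I=eyes.capture("scene")
cv2.imwrite("pics/s5.png",np.hstack([cv2.resize(S[150:270,310:450,::-1],(400,343)),cv2.resize(I[200:320,340:480,::-1],(400,343))]))
```

```text
cup [0.6653 0.0662 0.026 ]
[0.6637 0.066  0.086 ]
go [0.6665, 0.0715, 0.062] None -> [-0.021 -0.012  0.096] 0 rows>= 0.6 0.0
go [0.6665, 0.0715, 0.044] None -> [-0.021 -0.012  0.168] 0 rows>= 1.0 0.0
```

View pics/s5.png

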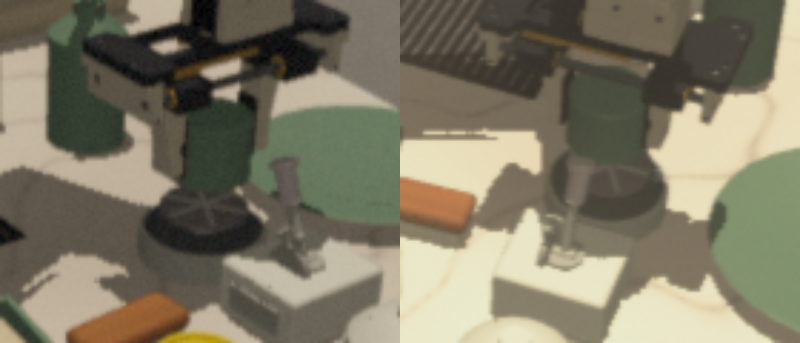

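Run:
```python
from h import *
np.set_printoptions(precision=4,suppress=True)
print(onplane(cam("scene"),(412.6,257.3),.045),onplane(cam("side"),(382.6,222.5),.045),tri(cam("scene"),(412.6,257.3),cam("side"),(382.6,222.5)))
P=[.6637,.066,.086-.01+.037+.0]
print([proj(cam(n),[.6637,.066,.113]) for n in("scene","side")])
```

```text
[0.6663 0.073  0.045 ] [0.6636 0.0628 0.045 ] (array([0.6672, 0.07  , 0.0437]), np.float64(6.1747177113832485))
[array([412.3444, 236.5244]), array([383.6383, 193.9316])]
```

Run:
```python
from h import *
S=eyes.capture("side")[180:262,350:416]; I=eyes.capture("scene")[218:294,382:448]
f=lambda a:np.clip(cv2.resize(a[:,:,::-1].astype(np.float32),None,fx=6,fy=6,interpolation=cv2.INTER_CUBIC)*1.8,0,255)
a,b=f(S),f(I); b=cv2.copyMakeBorder(b,0,len(a)-len(b),0,0,0); cv2.imwrite("pics/s6.png",np.hstack([a,b])); print(a.shape)
```

```text
(492, 396, 3)[ WARN:0@0.764] global loadsave.cpp:1063 imwrite_ Unsupported depth image for selected encoder is fallbacked to CV_8U.
```

View pics/s6.png

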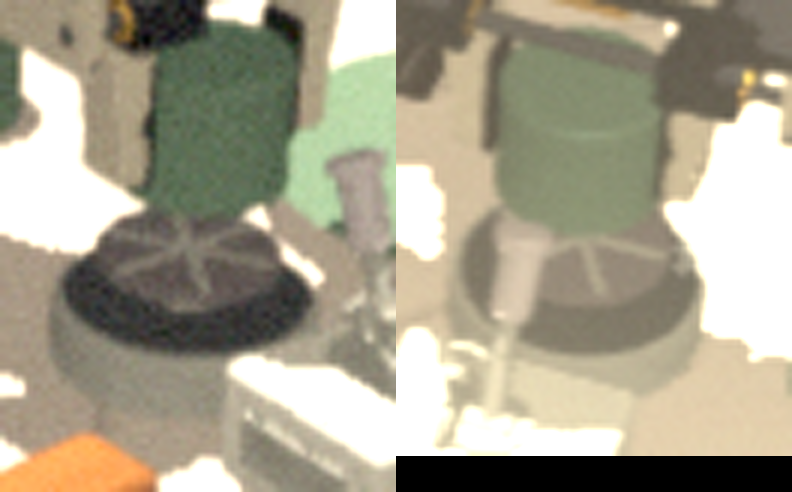

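Run:
```python
from h import *
np.set_printoptions(precision=2,suppress=True)
for n,o in(("side",(350,180)),("scene",(382,218))):
    c=cam(n); g=lambda x,y,z:(proj(c,[x,y,z])-o)*6+([396,0] if n=="scene" else [0,0])
    print(n,"pad",g(.6665,.0715,.045),"cuprim",g(.6665,.0715,.026),"rim",g(.6637,.066,.076),"base",g(.6637,.066,.126),"d/dx10mm",g(.6765,.0715,.045)-g(.6665,.0715,.045),"dy",g(.6665,.0815,.045)-g(.6665,.0715,.045))
```

```text
side pad [187.72 243.33] cuprim [184.71 288.57] rim [195.63 175.93] base [204.05  50.52] d/dx10mm [21.84 -6.64] dy [-16.25 -11.06]
scene pad [578.67 238.37] cuprim [575.45 274.27] rim [571.65 185.01] base [580.37  84.58] d/dx10mm [24.41  7.92] dy [  9.75 -15.92]
```

Measured against the pad in the same views (star at (188,248) side and about (580,245) scene), the tumbler sits roughly 7 mm toward −y. I'll shift it +6.5 mm in y and press.

Request:
step_arm(plan=[[-0.026,0,0.0,0,50],[-0.026,0,0.05,0,50],[-0.026,0,0.1,0,50],[-0.026,0,0.13,0,50],[-0.026,0,0.15,0,50],[-0.026,0,0.172,0,50],[-0.026,0,0.172,0,50],[-0.026,0,0.172,0,50]])

```text
time_s: 11.15
tcp_pos: [0.6636, 0.0727, 0.0443]
eef_rot: [180.0, -0.0, -87.0]
contact_force: [-4.0, 0.1, 8.8]
gripper_width: 0.0634
gripper_force: 30.0
```

Request:
step_arm(plan=[[0,0,0.008,0,50],[0,0,0.012,0,50],[0,0,0.012,0,50],[0,0,0.012,0,50],[0,0,0.012,0,50],[0,0,0.012,0,50]])

```text
time_s: 11.65
tcp_pos: [0.6637, 0.0727, 0.0441]
eef_rot: [-180.0, -0.0, -87.0]
contact_force: [-12.4, 0.5, 26.7]
gripper_width: 0.0636
gripper_force: 30.0
```

Request:
step_arm(plan=[[0,0,0,0,50],[0,0,0,0,50],[0,0,0,0,50],[0,0,0,0,50],[0,0,0,0,50],[0,0,0,0,50],[0,0,0,0,50],[0,0,0,0,50],[0,0,-0.15,0,50],[0,0,-0.3,0,50],[0,0,-0.45,0,50],[0,0,-0.45,0,50]])

```text
time_s: 12.65
tcp_pos: [0.6682, 0.0734, 0.1616]
eef_rot: [-179.3, 0.1, -86.9]
contact_force: [1.6, -0.2, -0.0]
gripper_width: 0.0633
gripper_force: 30.0
```

Run:
```python
from h import *
np.set_printoptions(precision=4,suppress=True)
# mat centre .448,.280, turn ~.045
M=np.array([[np.cos(.045),-np.sin(.045)],[np.sin(.045),np.cos(.045)]])
for q in [(.055,-.06),(-.05,-.055),(-.0,.055)]: print(q,np.array([.448,.28])+M@q)
go([.505,.225,.15],-87)
```

```text
(0.055, -0.06) [0.5056 0.2225]
(-0.05, -0.055) [0.4005 0.2228]
(-0.0, 0.055) [0.4455 0.3349]
go [0.505, 0.225, 0.15] -87 -> [-0.64   0.619  0.046] 0.001 rows>= 5.3 0.0
```

Request:
step_arm(plan=[[-0.9,0.63,0,0,50],[-0.9,0.63,0,0,50],[-0.9,0.63,0,0,50],[-0.9,0.63,0,0,50],[-0.9,0.63,0,0,50],[-0.9,0.63,0,0,50],[-0.9,0.63,0,0,50],[-0.9,0.63,0,0,50],[-0.9,0.63,0,0,50]])

```text
time_s: 13.4
tcp_pos: [0.494, 0.2905, 0.1527]
eef_rot: [180.0, -0.0, -86.9]
contact_force: [0.6, -0.6, -1.6]
gripper_width: 0.0635
gripper_force: 30.0
```

Run:
```python
from h import *
print(r.get_state()["tcp_pos"]);go([.445,.355,.0135],-87)
```

```text
[0.49395525 0.29050412 0.15273447]
go [0.445, 0.355, 0.0135] -87 -> [-0.268  0.181  0.557] 0.002 rows>= 3.9 0.0
```

Request:
step_arm(plan=[[-0.15,0.1,0,0,50],[-0.268,0.181,0.1,0,50],[-0.268,0.181,0.25,0,50],[-0.268,0.181,0.4,0,50],[-0.268,0.181,0.48,0,50],[-0.268,0.181,0.53,0,50],[-0.268,0.181,0.55,0,50],[-0.268,0.181,0.56,0,50],[-0.268,0.181,0.56,0,50]])

```text
time_s: 14.15
tcp_pos: [0.4469, 0.3534, 0.0133]
eef_rot: [180.0, -0.0, -87.1]
contact_force: [0.6, -0.2, -1.7]
gripper_width: 0.0637
gripper_force: 30.0
```

Request:
step_arm(plan=[[0,0,0.005,0,50],[0,0,0.008,0,50],[0,0,0.008,0,50]])

```text
time_s: 14.4
tcp_pos: [0.4471, 0.3546, 0.0123]
eef_rot: [-179.9, 0.1, -87.0]
contact_force: [1.0, -0.2, 0.2]
gripper_width: 0.0633
gripper_force: 30.0
```

Request:
step_arm(plan=[[0,0,0.002,0,76],[0,0,0.002,0,78],[0,0,0.002,0,78],[0,0,0.002,0,78],[0,0,-0.1,0,78],[0,0,-0.25,0,78],[0,0,-0.4,0,78],[0,0,-0.6,0,87],[0,0,-0.8,0,87],[0,0,-0.86,0,87]])

```text
time_s: 15.23
tcp_pos: [0.4467, 0.3543, 0.2303]
eef_rot: [-179.9, 0.1, -87.0]
contact_force: [0.9, 1.0, -0.6]
gripper_width: 0.0865
gripper_force: 0.0
```

Run:
```python
from h import *
go([.48,-.19,.228],-45)
```

```text
go [0.48, -0.19, 0.228] -45 -> [ 2.181 -0.019  0.009] -0.7 rows>= 13.1 5.9
```

Request:
step_arm(plan=[[0.83,0,0,0,87],[0.83,0,0,0,87],[0.83,0,0,0,87],[0.83,0,0,0,87],[0.83,0,0,0,87]])

```text
time_s: 15.65
tcp_pos: [0.4565, 0.145, 0.2265]
eef_rot: [-180.0, 0.0, -87.0]
contact_force: [1.0, -1.0, -0.8]
gripper_width: 0.0869
gripper_force: 0.0
```

Request:
step_arm(plan=[[0.83,0,0,0,87],[0.83,0,0,0,87],[0.83,0,0,0,87],[0.83,0,0,0,87],[0.83,0,0,0,87]])

```text
time_s: 16.07
tcp_pos: [0.4674, -0.0624, 0.2267]
eef_rot: [-179.9, 0.0, -87.0]
contact_force: [2.2, 0.2, 0.2]
gripper_width: 0.0871
gripper_force: 0.0
```

Request:
step_arm(plan=[[0.8,0,0,0,87],[0.8,0,0,0,87],[0.8,0,0,0,87],[0.8,0,0,0,87],[0.8,0,0,0,87],[0.8,0,0,0,87],[0.8,0,0,0,87]])

```text
time_s: 16.65
tcp_pos: [0.4776, -0.2618, 0.2256]
eef_rot: [179.9, 0.0, -87.2]
contact_force: [0.2, 0.9, 0.2]
gripper_width: 0.0872
gripper_force: 0.0
```

```bash
cat >> h.py <<'E'
def find(tops):
    """green top discs in the wrist view: box edges -> centre at each top height"""
    s=r.get_state(); I=eyes.capture("wrist"); c=cam("wrist",s); print(s["tcp_pos"].round(4),s["eef_rot"].round(1))
    m=cv2.inRange(cv2.cvtColor(I,cv2.COLOR_RGB2HSV),(33,25,40),(95,255,255)); m=cv2.morphologyEx(m,cv2.MORPH_OPEN,np.ones((5,5)))
    for k in cv2.findContours(m[:275],0,1)[0]:
        if cv2.contourArea(k)<1500: continue
        e=cv2.fitEllipse(cv2.convexHull(k)); print("ellipse",np.round(e[0],1),np.round(e[1],1),"box",cv2.boundingRect(k))
        for z in tops: print("   top",z,onplane(c,e[0],z).round(4),"dia",np.linalg.norm(onplane(c,(e[0][0]-e[1][0]/2,e[0][1]),z)-onplane(c,(e[0][0]+e[1][0]/2,e[0][1]),z)).round(4))
    return I
E
python3 - <<'E'
from h import *
I=find([.053,.065,.077,.089]); cv2.imwrite("pics/w7.png",I[:,:,::-1])
E
```

```text
[ 0.4776 -0.2618  0.2256] [179.9   0.  -87.2]
ellipse [407.9 117.2] [74.8 79.9] box (370, 79, 77, 77)
   top 0.053 [ 0.4031 -0.3539  0.053 ] dia 0.0648
   top 0.065 [ 0.4059 -0.3533  0.065 ] dia 0.0624
   top 0.077 [ 0.4088 -0.3527  0.077 ] dia 0.0601
   top 0.089 [ 0.4116 -0.352   0.089 ] dia 0.0577
ellipse [285.3 108.6] [76.5 81. ] box (247, 69, 77, 80)
   top 0.053 [ 0.5094 -0.3559  0.053 ] dia 0.0658
   top 0.065 [ 0.5083 -0.3552  0.065 ] dia 0.0634
   top 0.077 [ 0.5073 -0.3545  0.077 ] dia 0.061
   top 0.089 [ 0.5063 -0.3538  0.089 ] dia 0.0586
```

View pics/w7.png

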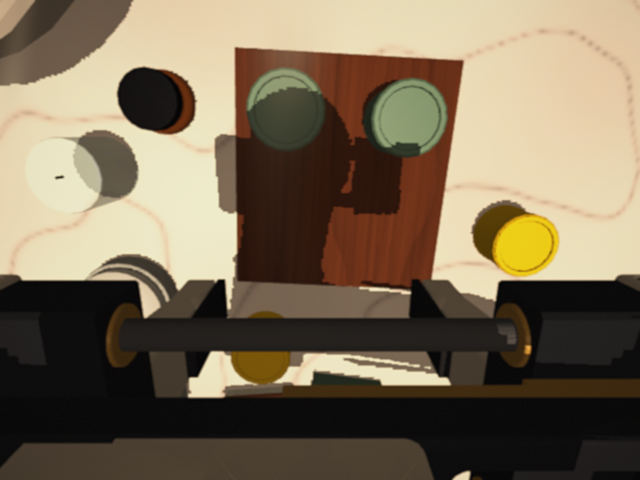

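The two remaining tumblers are at (408,117), the 62 mm one, and (285,109), the 74 mm one, both undisturbed on the board.

Run:
```python
from h import *
go([.406,-.3535,.02],-87)
```

```text
go [0.406, -0.3535, 0.02] -87 -> [0.356 0.305 0.823] -0.002 rows>= 5.7 0.0
```

Request:
step_arm(plan=[[0.15,0.13,0.1,0,74],[0.28,0.25,0.2,0,74],[0.356,0.305,0.32,0,74],[0.356,0.305,0.45,0,74],[0.356,0.305,0.58,0,74],[0.356,0.305,0.7,0,74],[0.356,0.305,0.78,0,74],[0.356,0.305,0.823,0,74],[0.356,0.305,0.823,0,50],[0.356,0.305,0.823,0,50],[0.356,0.305,0.823,0,50],[0.356,0.305,0.823,0,50]])

```text
time_s: 17.7
tcp_pos: [0.4076, -0.3528, 0.0217]
eef_rot: [-179.9, -0.0, -87.0]
contact_force: [0.6, 0.1, -1.6]
gripper_width: 0.064
gripper_force: 30.0
```

Request:
step_arm(plan=[[0,0,0,0,50],[0,0,0,0,50]])

```text
time_s: 17.87
tcp_pos: [0.4072, -0.353, 0.0213]
eef_rot: [-179.9, -0.0, -87.0]
contact_force: [-0.1, -0.1, -3.0]
gripper_width: 0.0637
gripper_force: 30.0
```

Request:
step_arm(plan=[[0,0,-0.15,0,50],[0,0,-0.3,0,50],[0,0,-0.45,0,50],[0,0,-0.6,0,50],[-0.14,-0.1,-0.6,0,50],[-0.28,-0.2,-0.6,0,50],[-0.42,-0.29,-0.6,0,50],[-0.56,-0.38,-0.6,0,50],[-0.7,-0.48,-0.6,0,50],[-0.82,-0.56,-0.6,0,50]])

```text
time_s: 18.7
tcp_pos: [0.5366, -0.1391, 0.1712]
eef_rot: [-179.9, 0.0, -87.0]
contact_force: [0.7, -0.3, -1.6]
gripper_width: 0.0635
gripper_force: 30.0
```

Request:
step_arm(plan=[[-0.14,-0.1,0,0,50],[-0.28,-0.2,0,0,50],[-0.42,-0.29,0,0,50],[-0.56,-0.38,0,0,50],[-0.7,-0.48,0,0,50],[-0.8,-0.55,0,0,50],[-0.8,-0.55,0,0,50],[-0.8,-0.55,0,0,50]])

```text
time_s: 19.37
tcp_pos: [0.6631, 0.0677, 0.1697]
eef_rot: [179.9, -0.0, -86.9]
contact_force: [-1.0, -0.3, -2.4]
gripper_width: 0.0638
gripper_force: 30.0
```

Run:
```python
from h import *
print(r.get_state()["tcp_pos"]);go([.6645,.0725,.1],-87);go([.6645,.0725,.0525],-87)
```

```text
[0.66313499 0.06772271 0.16974854]
go [0.6645, 0.0725, 0.1] -87 -> [-0.019 -0.006  0.279] 0.002 rows>= 1.7 0.0
go [0.6645, 0.0725, 0.0525] -87 -> [-0.019 -0.006  0.469] 0.002 rows>= 2.8 0.0
```

Request:
step_arm(plan=[[-0.019,-0.006,0.1,0,50],[-0.019,-0.006,0.2,0,50],[-0.019,-0.006,0.25,0,50],[-0.019,-0.006,0.25,0,50],[-0.019,-0.006,0.25,0,50]])

```text
time_s: 19.78
tcp_pos: [0.6637, 0.0697, 0.1081]
eef_rot: [179.9, -0.0, -87.1]
contact_force: [0.5, -0.7, -2.3]
gripper_width: 0.0639
gripper_force: 30.0
```

Run:
```python
from h import *
np.set_printoptions(precision=1,suppress=True)
s=r.get_state(); p=s["tcp_pos"]; print(p.round(4))
for n in("side","scene"):
    I=eyes.capture(n); c=cam(n); H=cv2.cvtColor(cv2.GaussianBlur(I,(3,3),0),cv2.COLOR_RGB2HSV)
    m=cv2.inRange(H,(40,50,15),(95,255,255))
    for dz in (.02,.03,.04):
        q=np.array([p[0],p[1],p[2]-.0183+dz]); u,v=proj(c,q); v=int(round(v)); row=m[v]
        ui=int(round(u)); a=ui
        while row[a-1]:a-=1
        b=ui
        while row[b+1]:b+=1
        hw=32/1000*c[0]/-((np.linalg.inv(c[3])@np.append(q,1))[2])
        print(n,"z+",dz,"pred",np.array([u-hw,u,u+hw]),"seen",a-.5,b+.5,"row",v)
    cv2.imwrite(f"pics/chk_{n}.png",I[:,:,::-1])
```

```text
[0.7 0.1 0.1]
side z+ 0.02 pred [367.6 382.5 397.4] seen 374.5 468.5 row 195
side z+ 0.03 pred [367.8 382.8 397.8] seen 373.5 393.5 row 190
side z+ 0.04 pred [368.  383.1 398.1] seen 374.5 397.5 row 186
scene z+ 0.02 pred [398.5 412.9 427.2] seen 412.5 413.5 row 237
scene z+ 0.03 pred [398.8 413.2 427.6] seen 412.5 413.5 row 233
scene z+ 0.04 pred [399.  413.5 427.9] seen 412.5 413.5 row 230
```

Request:
step_arm(plan=[[-0.008,-0.008,0.1,0,50],[-0.008,-0.008,0.15,0,50],[-0.008,-0.008,0.18,0,50],[-0.008,-0.008,0.2,0,50],[-0.008,-0.008,0.222,0,50],[-0.008,-0.008,0.232,0,50],[-0.008,-0.008,0.232,0,50],[-0.008,-0.008,0.232,0,50],[-0.008,-0.008,0.232,0,50]])

```text
time_s: 20.63
tcp_pos: [0.6662, 0.0725, 0.0528]
eef_rot: [-179.9, -0.0, -87.0]
contact_force: [-7.8, -0.2, 14.1]
gripper_width: 0.0637
gripper_force: 30.0
```

Request:
step_arm(plan=[[0,0,0.006,0,50],[0,0,0.006,0,50],[0,0,0.006,0,50],[0,0,0.006,0,50],[0,0,0.006,0,50],[0,0,0.006,0,50],[0,0,0.006,0,50],[0,0,0.006,0,50],[0,0,0.006,0,50],[0,0,0.006,0,50],[0,0,0.006,0,50],[0,0,0.006,0,50]])

```text
time_s: 21.63
tcp_pos: [0.6662, 0.0725, 0.0527]
eef_rot: [-179.9, -0.0, -87.0]
contact_force: [-10.2, -0.4, 23.0]
gripper_width: 0.0634
gripper_force: 30.0
```

Request:
step_arm(plan=[[0,0,-0.1,0,50],[0,0,-0.25,0,50],[0,0,-0.4,0,50],[-0.12,0.12,-0.47,0,50],[-0.24,0.24,-0.47,0,50],[-0.36,0.36,-0.47,0,50],[-0.48,0.48,-0.47,0,50],[-0.6,0.6,-0.47,0,50],[-0.7,0.7,-0.47,0,50],[-0.8,0.8,-0.47,0,50],[-0.8,0.8,-0.47,0,50],[-0.8,0.8,-0.47,0,50]])

```text
time_s: 22.63
tcp_pos: [0.4549, 0.2638, 0.1672]
eef_rot: [-179.9, 0.1, -86.8]
contact_force: [-0.3, -0.4, -3.3]
gripper_width: 0.0639
gripper_force: 30.0
```

Run:
```python
from h import *
print(r.get_state()["tcp_pos"]);go([.448,.278,.0225],-87);
I=eyes.capture("wrist"); cv2.imwrite("pics/w8.png",I[:,:,::-1])
```

```text
[0.45494094 0.26379892 0.16715678]
go [0.448, 0.278, 0.0225] -87 -> [-0.058  0.025  0.579] 0.003 rows>= 3.5 0.0
```

Request:
step_arm(plan=[[-0.058,0.025,0.1,0,50],[-0.058,0.025,0.25,0,50],[-0.058,0.025,0.4,0,50],[-0.058,0.025,0.5,0,50],[-0.058,0.025,0.55,0,50],[-0.058,0.025,0.575,0,50],[-0.058,0.025,0.585,0,50],[-0.058,0.025,0.588,0,50],[-0.058,0.025,0.588,0,50]])

```text
time_s: 23.43
tcp_pos: [0.4497, 0.2752, 0.0201]
eef_rot: [-180.0, -0.0, -87.1]
contact_force: [-0.1, -2.1, 1.2]
gripper_width: 0.0637
gripper_force: 30.0
```

Request:
step_arm(plan=[[0,0,0,0,76],[0,0,0,0,78],[0,0,0,0,78],[0,0,0,0,78],[0,0,-0.1,0,78],[0,0,-0.25,0,78],[0,0,-0.4,0,87],[0,0,-0.6,0,87],[0.1,0,-0.75,0,87],[0.25,0,-0.83,0,87],[0.4,0,-0.83,0,87],[0.55,0,-0.83,0,87]])

```text
time_s: 24.43
tcp_pos: [0.4569, 0.1389, 0.2293]
eef_rot: [-179.7, 0.2, -86.9]
contact_force: [0.5, -0.3, -0.6]
gripper_width: 0.0868
gripper_force: 0.0
```

Request:
step_arm(plan=[[0.8,0,0,0,87],[0.8,0,0,0,87],[0.8,0,0,0,87],[0.8,0,0,0,87],[0.8,0,0,0,87]])

```text
time_s: 24.85
tcp_pos: [0.466, -0.0631, 0.227]
eef_rot: [-179.9, 0.0, -87.0]
contact_force: [-0.1, 0.5, -0.5]
gripper_width: 0.0872
gripper_force: 0.0
```

Request:
step_arm(plan=[[0.8,-0.07,0,0,87],[0.8,-0.07,0,0,87],[0.8,-0.07,0,0,87],[0.8,-0.07,0,0,87],[0.8,-0.07,0,0,87],[0.8,-0.07,0,0,87],[0.8,-0.07,0,0,87]])

```text
time_s: 25.43
tcp_pos: [0.4939, -0.2613, 0.2258]
eef_rot: [179.9, 0.0, -87.2]
contact_force: [-0.8, -0.3, -0.0]
gripper_width: 0.0868
gripper_force: 0.0
```

Run:
```python
from h import *
I=find([.077]); cv2.imwrite("pics/w9.png",I[:,:,::-1]); go([.5073,-.3545,.03],-87)
```

```text
[ 0.4939 -0.2613  0.2258] [179.9   0.  -87.2]
ellipse [306.7 108.9] [74.8 80.9] box (275, 69, 70, 81)
   top 0.077 [ 0.5065 -0.3546  0.077 ] dia 0.0598
go [0.5073, -0.3545, 0.03] -87 -> [ 0.38  -0.035  0.784] -0.002 rows>= 5.2 0.0
```

Request:
step_arm(plan=[[0.15,-0.035,0.1,0,87],[0.3,-0.035,0.2,0,87],[0.38,-0.035,0.32,0,87],[0.38,-0.035,0.45,0,87],[0.38,-0.035,0.58,0,87],[0.38,-0.035,0.7,0,87],[0.38,-0.035,0.77,0,80],[0.38,-0.035,0.796,0,75],[0.38,-0.035,0.796,0,50],[0.38,-0.035,0.796,0,50],[0.38,-0.035,0.796,0,50],[0.38,-0.035,0.796,0,50]])

```text
time_s: 26.48
tcp_pos: [0.5089, -0.3538, 0.0291]
eef_rot: [-179.9, -0.0, -87.0]
contact_force: [-0.9, 0.6, -2.5]
gripper_width: 0.0636
gripper_force: 30.0
```

Request:
step_arm(plan=[[0,0,0,0,50],[0,0,0,0,50],[0,0,0,0,50]])

```text
time_s: 26.73
tcp_pos: [0.5089, -0.3539, 0.0291]
eef_rot: [-179.9, -0.0, -87.0]
contact_force: [0.4, 3.9, 7.6]
gripper_width: 0.0638
gripper_force: 30.0
```

Request:
step_arm(plan=[[0,0,-0.15,0,50],[0,0,-0.3,0,50],[0,0,-0.45,0,50],[0,0,-0.6,0,50],[-0.14,-0.06,-0.6,0,50],[-0.28,-0.12,-0.6,0,50],[-0.42,-0.18,-0.6,0,50],[-0.56,-0.24,-0.6,0,50],[-0.7,-0.3,-0.6,0,50],[-0.84,-0.36,-0.6,0,50]])

```text
time_s: 27.57
tcp_pos: [0.5869, -0.1378, 0.1778]
eef_rot: [-180.0, 0.0, -87.1]
contact_force: [1.2, -0.7, -2.4]
gripper_width: 0.0637
gripper_force: 30.0
```

Request:
step_arm(plan=[[-0.14,-0.06,0,0,50],[-0.28,-0.12,0,0,50],[-0.42,-0.18,0,0,50],[-0.56,-0.24,0,0,50],[-0.7,-0.3,0,0,50],[-0.82,-0.35,0,0,50],[-0.82,-0.35,0,0,50],[-0.82,-0.35,0,0,50]])

```text
time_s: 28.23
tcp_pos: [0.6636, 0.0716, 0.1769]
eef_rot: [179.9, -0.0, -86.9]
contact_force: [-0.4, -0.7, -1.6]
gripper_width: 0.0637
gripper_force: 30.0
```

Run:
```python
from h import *
print(r.get_state()["tcp_pos"]);go([.666,.0725,.075],-87);go([.666,.0725,.0605],-87)
```

```text
[0.66356463 0.07160922 0.17686763]
go [0.666, 0.0725, 0.075] -87 -> [-0.003 -0.01   0.407] 0.002 rows>= 2.4 0.0
go [0.666, 0.0725, 0.0605] -87 -> [-0.003 -0.01   0.465] 0.002 rows>= 2.8 0.0
```

Request:
step_arm(plan=[[-0.003,-0.01,0.12,0,50],[-0.003,-0.01,0.25,0,50],[-0.003,-0.01,0.34,0,50],[-0.003,-0.01,0.4,0,50],[-0.003,-0.01,0.43,0,50],[-0.003,-0.01,0.465,0,50],[-0.003,-0.01,0.475,0,50],[-0.003,-0.01,0.475,0,50],[-0.003,-0.01,0.475,0,50]])

```text
time_s: 28.98
tcp_pos: [0.6664, 0.0697, 0.0612]
eef_rot: [-179.9, -0.0, -87.0]
contact_force: [-4.0, -2.9, 7.0]
gripper_width: 0.0634
gripper_force: 30.0
```

Request:
step_arm(plan=[[-0.004,0,0.01,0,50],[-0.004,0,0.014,0,50],[-0.004,0,0.014,0,50],[-0.004,0,0.014,0,50],[-0.004,0,0.014,0,50],[-0.004,0,0.014,0,50],[-0.004,0,0.014,0,50],[-0.004,0,0.014,0,50],[-0.004,0,0.014,0,50],[-0.004,0,0.014,0,50],[-0.004,0,0.014,0,50],[-0.004,0,0.014,0,50]])

```text
time_s: 29.98
tcp_pos: [0.6667, 0.0699, 0.0606]
eef_rot: [-179.8, -0.1, -87.0]
contact_force: [-10.3, -5.0, 24.4]
gripper_width: 0.0636
gripper_force: 30.0
```

Request:
step_arm(plan=[[0,0,0,0,50],[0,0,0,0,50],[0,0,-0.1,0,50],[0,0,-0.25,0,50],[0,0,-0.4,0,50],[-0.1,0.14,-0.47,0,50],[-0.2,0.28,-0.47,0,50],[-0.3,0.42,-0.47,0,50],[-0.4,0.56,-0.47,0,50],[-0.5,0.7,-0.47,0,50],[-0.55,0.83,-0.47,0,50],[-0.55,0.83,-0.47,0,50]])

```text
time_s: 30.98
tcp_pos: [0.447, 0.1993, 0.1739]
eef_rot: [-180.0, 0.1, -86.9]
contact_force: [-0.9, -0.1, -2.9]
gripper_width: 0.0634
gripper_force: 30.0
```

Request:
step_arm(plan=[[0,0,0,0,50],[0,0,0,0,50]])

```text
time_s: 31.15
tcp_pos: [0.4522, 0.1987, 0.1741]
eef_rot: [-179.9, 0.1, -87.0]
contact_force: [0.4, -0.1, -2.6]
gripper_width: 0.0637
gripper_force: 30.0
```

Run:
```python
from h import *
print(r.get_state()["tcp_pos"]);go([.451,.2,.0285],-87)
```

```text
[0.45217214 0.19867588 0.17413336]
go [0.451, 0.2, 0.0285] -87 -> [-0.006  0.004  0.583] 0.001 rows>= 3.5 0.0
```

Request:
step_arm(plan=[[-0.006,0,0.15,0,50],[-0.006,0,0.3,0,50],[-0.006,0,0.43,0,50],[-0.006,0,0.51,0,50],[-0.006,0,0.55,0,50],[-0.006,0,0.575,0,50],[-0.006,0,0.583,0,50],[-0.006,0,0.583,0,50],[-0.006,0,0.583,0,50]])

```text
time_s: 31.9
tcp_pos: [0.4531, 0.1997, 0.0275]
eef_rot: [-179.9, 0.0, -87.1]
contact_force: [-0.2, 0.7, -1.4]
gripper_width: 0.0634
gripper_force: 30.0
```

Request:
step_arm(plan=[[0,0,0,0,76],[0,0,0,0,78],[0,0,0,0,78],[0,0,0,0,78],[0,0,-0.1,0,78],[0,0,-0.25,0,78],[0,0,-0.4,0,87],[0,0,-0.6,0,87],[0,0,-0.75,0,87],[0,0,-0.79,0,87]])

```text
time_s: 32.73
tcp_pos: [0.4538, 0.201, 0.2312]
eef_rot: [-179.6, 0.3, -87.0]
contact_force: [1.4, 1.1, 1.2]
gripper_width: 0.0865
gripper_force: 0.0
```

Request:
step_arm(plan=[[0.88,-0.78,0,0,87],[0.88,-0.78,0,0,87],[0.88,-0.78,0,0,87],[0.88,-0.78,0,0,87],[0.88,-0.78,0,0,87],[0.88,-0.78,0,0,87],[0.88,-0.78,0,0,87],[0.88,-0.78,0,0,87],[0.88,-0.78,0,0,87],[0.88,-0.78,0,0,87]])

```text
time_s: 33.57
tcp_pos: [0.6575, -0.0102, 0.2238]
eef_rot: [179.9, -0.0, -87.1]
contact_force: [-0.5, 0.4, 0.1]
gripper_width: 0.087
gripper_force: 0.0
```

Run:
```python
from h import *
s=r.get_state(); c=cam("wrist",s); print(s["tcp_pos"],s["eef_rot"]); I=eyes.capture("wrist")
J=eyes.capture("scene"); th=.43
P=np.array([.6735-.06*.078*np.sin(th),-.0385+.078*np.sin(th),.045+.078*np.cos(th)]); u,v=proj(c,P); print(P,u,v)
u,v=int(u),int(v)
a=np.clip(cv2.resize(I[v-50:v+50,u-50:u+50,::-1],(400,400),interpolation=cv2.INTER_CUBIC)*1.5,0,255)
b=cv2.resize(J[140:260,290:410,::-1],(400,400),interpolation=cv2.INTER_CUBIC)
cv2.imwrite("pics/w10.png",np.hstack([a.astype(np.uint8),b]))
```

```text
[ 0.65750434 -0.01021156  0.22384153] [ 1.79934958e+02 -7.62957211e-04 -8.70900420e+01]
[ 0.67154904 -0.00598408  0.11589933] 298.35702189281386 240.26135323378605
```

View pics/w10.png

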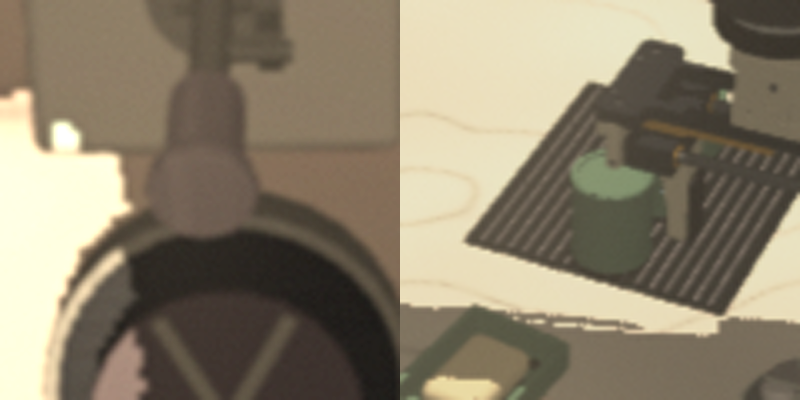

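The bat is still leaning to the working rinser, with its flange at (299,238) as predicted. The last tumbler stands on the mat.

Run:
```python
from h import *
go([.6725,-.0135,.080],-86.7)
```

```text
go [0.6725, -0.0135, 0.08] -86.7 -> [ 0.021 -0.06   0.579] -0.005 rows>= 3.5 0.0
```

Request:
step_arm(plan=[[0.021,-0.06,0.15,0,50],[0.021,-0.06,0.3,0,50],[0.021,-0.06,0.45,0,50],[0.021,-0.06,0.54,0,50],[0.021,-0.06,0.579,0,40],[0.021,-0.06,0.579,0,8],[0.021,-0.06,0.579,0,8],[0.021,-0.06,0.579,0,8],[0.021,-0.06,0.579,0,8],[0.021,-0.06,0.579,0,8],[0.021,-0.06,0.579,0,8],[0.021,-0.06,0.579,0,8]], newtons=35)

```text
time_s: 34.67
tcp_pos: [0.6735, -0.014, 0.0812]
eef_rot: [-179.9, 0.0, -87.0]
contact_force: [-3.2, 2.7, 6.1]
gripper_width: 0.02
gripper_force: 35.0
```

Request:
step_arm(plan=[[0,0,0,0,8],[0,0,0,0,8],[0,0,0,0,8],[0,0,0,0,8]])

```text
time_s: 35.0
tcp_pos: [0.6735, -0.014, 0.0812]
eef_rot: [-179.9, 0.0, -87.0]
contact_force: [-3.1, 1.9, 6.2]
gripper_width: 0.0201
gripper_force: 35.0
```

Request:
step_arm(plan=[[-0.004,0,-0.01,0,8],[-0.008,0,-0.02,0,8],[-0.012,0,-0.03,0,8],[-0.017,0,-0.04,0,8],[-0.018,0,-0.042,0,8],[-0.018,0,-0.042,0,8],[-0.018,0,-0.042,0,8]])

```text
time_s: 35.58
tcp_pos: [0.6724, -0.01, 0.0897]
eef_rot: [179.9, -0.0, -87.0]
contact_force: [1.8, -3.6, -8.8]
gripper_width: 0.0198
gripper_force: 35.0
```

Request:
step_arm(plan=[[0.009,0,-0.004,0,8],[0.018,0,-0.0078,0,8],[0.027,0,-0.011,0,8],[0.0366,0,-0.014,0,8],[0.046,0,-0.0165,0,8],[0.0556,0,-0.0188,0,8],[0.065,0,-0.021,0,8],[0.0749,0,-0.022,0,8],[0.0944,0,-0.0237,0,8],[0.114,0,-0.0244,0,8],[0.114,0,-0.0244,0,8],[0.114,0,-0.0244,0,8]])

```text
time_s: 36.58
tcp_pos: [0.6743, -0.0386, 0.0964]
eef_rot: [-180.0, -0.0, -87.1]
contact_force: [1.2, 0.4, -9.2]
gripper_width: 0.0204
gripper_force: 35.0
```

Upright and still pulled. Now I'll let it down, release and retreat.

Request:
step_arm(plan=[[0,0,0.012,0,8],[0,0,0.024,0,8],[0,0,0.038,0,8],[0,0,0.038,0,8],[0,0,0.038,0,50],[0,0,0.038,0,50],[0,0,0.038,0,50],[0,0,0.038,0,50],[0,0,0.038,0,50],[0,0,-0.1,0,50],[0,0,-0.25,0,60],[0,0,-0.4,0,60]])

```text
time_s: 37.58
tcp_pos: [0.6737, -0.0385, 0.1972]
eef_rot: [179.9, -0.0, -87.0]
contact_force: [0.9, -0.4, -0.1]
gripper_width: 0.0578
gripper_force: 0.0
```

Request:
step_arm(plan=[[0.3,0.5,-0.4,0,60],[0.6,0.8,-0.5,0,60],[0.6,0.8,-0.5,0,60],[0.6,0.8,-0.5,0,60],[0.6,0.8,-0.5,0,60],[0.6,0.8,-0.5,0,60],[0.6,0.8,-0.5,0,60],[0.6,0.8,-0.5,0,60],[0.6,0.8,-0.5,0,60],[0.6,0.8,-0.5,0,60]])

```text
time_s: 38.42
tcp_pos: [0.4823, -0.1984, 0.3214]
eef_rot: [-180.0, 0.0, -87.1]
contact_force: [1.5, 0.8, 0.6]
gripper_width: 0.0603
gripper_force: 0.0
```

Run:
```python
from h import *
S=eyes.capture("side"); I=eyes.capture("scene"); cv2.imwrite("pics/scene_end.png",I[:,:,::-1]);cv2.imwrite("pics/side_end.png",S[:,:,::-1])
cv2.imwrite("pics/s11.png",np.hstack([cv2.resize(S[150:300,180:450,::-1],(400,222)),cv2.resize(I[150:350,280:460,::-1],(400,444))[:222]]) if 0 else np.vstack([cv2.resize(S[170:290,180:480,::-1],(750,300)),cv2.resize(I[160:280,260:560,::-1],(750,300))]))
```

```text
(no output)
```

View pics/s11.png

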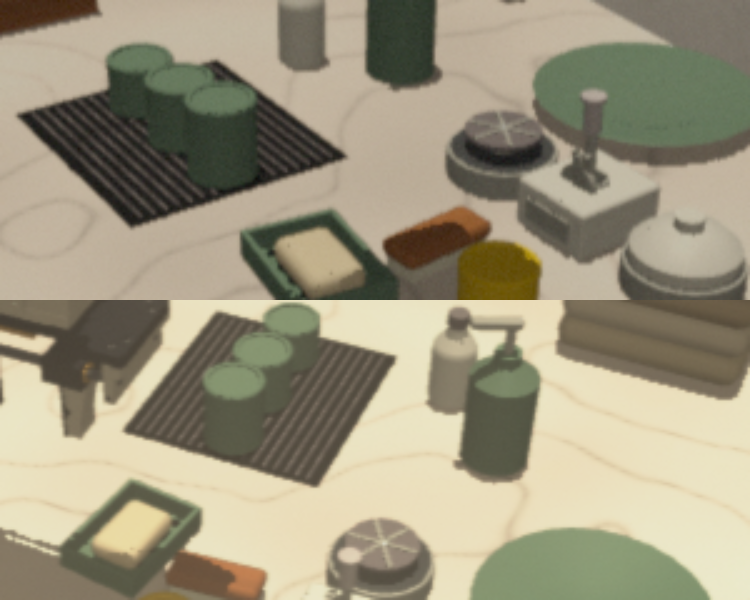

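Run:
```python
from h import *
np.set_printoptions(precision=4,suppress=True)
cs,cd=cam("scene"),cam("side")
a=np.array([onplane(cd,p,.003) for p in[(188,216.8),(266,194.8),(318,232),(233.2,260.4)]]);b=np.array([onplane(cs,p,.003) for p in[(347.2,165.2),(418.8,182.8),(387.2,234.4),(310,212.8)]])
print(a,a.mean(0));print(b,b.mean(0))
print("flange",tri(cs,(399.2,262),cd,(417.6,208.8)))
f=lambda x,y,ox,oy:(ox+x/2.5,oy+y/2.5)
for n,z,s,d in(("50",.053,(293,20),(140,60)),("62",.065,(263,50),(180,82)),("74",.077,(235,82),(221,101))):
    print(n,onplane(cs,f(*s,260,160),z),onplane(cd,f(*d,180,170),z))
```

```text
[[0.3346 0.3825 0.003 ]
 [0.547  0.3932 0.003 ]
 [0.5593 0.1627 0.003 ]
 [0.3437 0.1511 0.003 ]] [0.4462 0.2724 0.003 ]
[[0.3389 0.3937 0.003 ]
 [0.5546 0.4039 0.003 ]
 [0.5637 0.1661 0.003 ]
 [0.3482 0.1562 0.003 ]] [0.4513 0.28   0.003 ]
flange (array([ 0.6731, -0.0331,  0.1205]), np.float64(3.8663776212479632))
50 [0.4504 0.3526 0.053 ] [0.4426 0.3411 0.053 ]
62 [0.4515 0.2733 0.065 ] [0.4443 0.259  0.065 ]
74 [0.4562 0.1964 0.077 ] [0.4482 0.1867 0.077 ]
```

The 74 mm tumbler is about 85–90 mm from the mat's centre in y, too close to the 92 mm limit, so I'll move it inward.

Request:
step_arm(plan=[[-0.8,0,0.2,0,87],[-0.8,0,0.2,0,87],[-0.8,0,0.2,0,87],[-0.8,0,0.2,0,87],[-0.8,0,0.2,0,87],[-0.8,0,0.2,0,87]])

```text
time_s: 39.02
tcp_pos: [0.471, 0.0069, 0.2687]
eef_rot: [179.8, 0.0, -86.7]
contact_force: [-0.9, -0.9, -0.5]
gripper_width: 0.0863
gripper_force: 0.0
```

Request:
step_arm(plan=[[-0.78,0.1,0.3,0,87],[-0.78,0.1,0.3,0,87],[-0.78,0.1,0.3,0,87],[-0.78,0.1,0.3,0,87],[-0.78,0.1,0.3,0,87],[-0.78,0.1,0.3,0,87],[-0.78,0.1,0.3,0,87],[-0.78,0.1,0.3,0,87]])

```text
time_s: 39.68
tcp_pos: [0.4365, 0.1953, 0.1956]
eef_rot: [179.9, -0.1, -86.9]
contact_force: [0.8, -0.2, -1.0]
gripper_width: 0.0868
gripper_force: 0.0
```

Run:
```python
from h import *
print(r.get_state()["tcp_pos"]);go([.453,.1995,.0275],-87)
```

```text
[0.43651931 0.19529993 0.19563761]
go [0.453, 0.1995, 0.0275] -87 -> [-0.013 -0.067  0.673] 0.002 rows>= 4.1 0.0
```

Request:
step_arm(plan=[[-0.013,-0.067,0.1,0,87],[-0.013,-0.067,0.25,0,87],[-0.013,-0.067,0.4,0,87],[-0.013,-0.067,0.55,0,87],[-0.013,-0.067,0.64,0,80],[-0.013,-0.067,0.673,0,76],[-0.013,-0.067,0.673,0,50],[-0.013,-0.067,0.673,0,50],[-0.013,-0.067,0.673,0,50],[-0.013,-0.067,0.673,0,50],[-0.013,-0.067,0.673,0,50],[-0.013,-0.067,0.673,0,50]], newtons=25)

```text
time_s: 40.68
tcp_pos: [0.4541, 0.1995, 0.0296]
eef_rot: [-179.9, 0.1, -87.0]
contact_force: [-1.1, -1.1, 6.8]
gripper_width: 0.064
gripper_force: 25.0
```

Request:
step_arm(plan=[[0,0,-0.04,0,50],[0,0,-0.08,0,50],[-0.03,-0.09,-0.08,0,50],[-0.071,-0.184,-0.08,0,50],[-0.071,-0.184,-0.08,0,50],[-0.071,-0.184,-0.04,0,50],[-0.071,-0.184,-0.01,0,50],[-0.071,-0.184,0,0,50],[-0.071,-0.184,0.002,0,50],[-0.071,-0.184,0.002,0,50]])

```text
time_s: 41.52
tcp_pos: [0.4978, 0.2185, 0.0284]
eef_rot: [-180.0, -0.0, -87.0]
contact_force: [-3.3, -0.7, 13.8]
gripper_width: 0.0636
gripper_force: 25.0
```

Request:
step_arm(plan=[[0,0,-0.003,0,76],[0,0,-0.003,0,76],[0,0,-0.003,0,76],[0,0,-0.003,0,76],[0,0,-0.1,0,76],[0,0,-0.25,0,76],[0,0,-0.4,0,76],[0,0,-0.6,0,76],[0,0,-0.8,0,76]])

```text
time_s: 42.27
tcp_pos: [0.4978, 0.2184, 0.2124]
eef_rot: [179.9, -0.0, -87.0]
contact_force: [1.2, 2.1, -0.4]
gripper_width: 0.0758
gripper_force: 0.0
```

Request:
step_arm(plan=[[0.9,0,-0.3,0,76],[0.9,0,-0.3,0,76],[0.9,0,-0.3,0,76],[0.9,0,-0.3,0,76],[0.9,0,-0.3,0,76],[0.9,0,-0.3,0,76],[0.9,0,-0.3,0,76],[0.9,0,-0.3,0,76]])

```text
time_s: 42.93
tcp_pos: [0.51, -0.0071, 0.2862]
eef_rot: [-180.0, 0.0, -87.2]
contact_force: [-0.8, 0.2, -0.1]
gripper_width: 0.0759
gripper_force: 0.0
```

Request:
step_arm(plan=[[0.9,0,0,0,76],[0.9,0,0,0,76],[0.9,0,0,0,76],[0.9,0,0,0,76],[0.9,0,0,0,76],[0.9,0,0,0,76],[0.9,0,0,0,76],[0.9,0,0,0,76]])

```text
time_s: 43.6
tcp_pos: [0.5216, -0.2305, 0.2845]
eef_rot: [179.9, 0.0, -87.1]
contact_force: [-0.0, 0.4, -0.6]
gripper_width: 0.076
gripper_force: 0.0
```

Run:
```python
from h import *
S=eyes.capture("side"); I=eyes.capture("scene")
cv2.imwrite("pics/s12.png",np.vstack([cv2.resize(S[170:290,180:480,::-1],(750,300)),cv2.resize(I[160:280,260:560,::-1],(750,300))]))
```

```text
(no output)
```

View pics/s12.png

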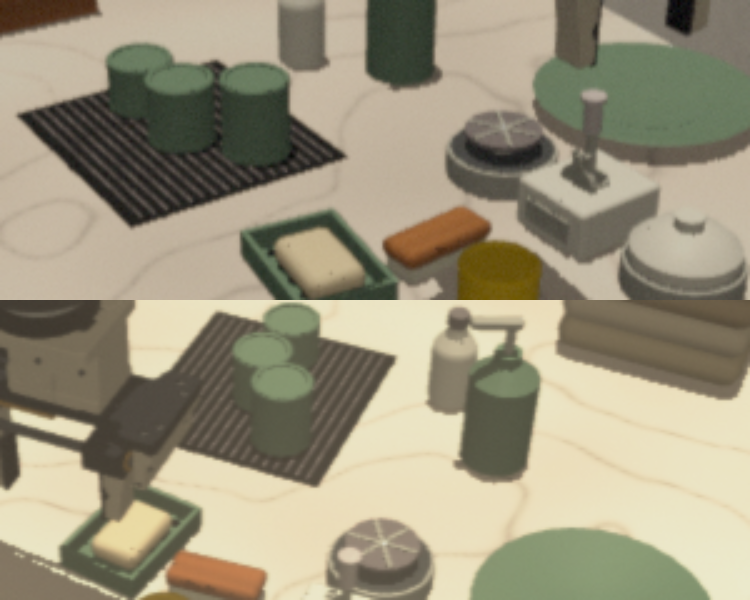

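All three tumblers stand well within the mat: side view (140,85), (180,110), (255,115). The bat is upright at (593,97), and the gripper is clear of everything.

```bash
python3 -c "
from plant import workorder
print(workorder.close_job())"
```

```text
the job is handed in; nothing more can be done
None
```

The job is handed in, with no verdict returned: the bat went to the uncapped left rinser and back to the middle, and the three tumblers present (50, 62 and 74 mm) were each pressed on its pad in that order and stand mouth-down on the mat.

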